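# Tray a chocolate bar and slide it into its slipcase

### The job

Pack the chocolate bar: lay it, pieces up and flat, into the empty card tray on the table without dropping it. Then take up the tray with the bar in it and slide it into the slipcase that leans in the sloping stand, pushing it fully home so that its end is flush with the slipcase's mouth, and leave the slipcase seated in its stand.

Things in the scene. Friction and masses are not known exactly. Their poses are not given: they have to be found in the camera images.
- bar: Dark brown moulded chocolate bar, 121 long x 51 wide x 12 mm thick, 5 x 2 raised pieces on top (the side faces stand from 2 to 9 mm up; below that set in by 1.5 mm), about 0.1 kg, lying on the table. Origin: centre of its underside; x along its length, y across, z up out of the pieces.
- tray: Empty open tray of off-white card, outside 130 long x 60 wide x 17 mm high, cavity 124 x 54 mm, floor 2.5 mm, walls 3 mm, corners cut off 3 mm, both ends alike. Each long wall has at its middle a 44 mm wide thumb notch down to the floor, where fingers that hold the bar can pass. Origin: centre of its underside; x along its length, y across, z up.
- slipcase: Brown board slipcase lying loose in the sloping stand, upper end open, lower end closed. Inside 130 long x 62 wide x 19.5 mm high, board 2.5 mm; half-round thumb cut (30 x 12 mm) in the top sheet at the mouth. Origin: centre of its inner floor; x down the slope into the case, z out of its top, 30 degrees from vertical. Tray home: tray origin on this origin, tray x along this x, either way round.
- case_mouth (a point): Centre of the slipcase's open mouth: 65 mm up the slope from the slipcase's origin and 9.75 mm above its inner floor. Axes as the slipcase.
- stand: Folded aluminium stand, fixed on the table, 150 long x 80 wide, about 95 mm high at its upper end (the slipcase's mouth stands 9 mm beyond the deck's upper edge). Origin: centre of its underside; x is the level direction in which the slope runs down, z up. Side rails 15 mm high along the lower part of the slope, a foot stop below the slipcase.

How it is judged:
On the way, in this order (a step that is already met when the one before it is completed fails the run):
1. the bar lies flat in the tray's cavity, pieces up, let go, the tray still flat on the table (x of bar in the frame of tray between -0.004 and 0.004 m and y of bar in the frame of tray between -0.004 and 0.004 m and z of bar in the frame of tray between -0.001 and 0.006 m and angle between the z axis of bar and the z axis of tray, either way round below 0.06 rad and angle between the x axis of bar and the x axis of tray, either way round below 0.06 rad and angle between each of tray, bar's own z axis and vertical below 0.1 rad and height (world z) of tray below 0.006 m and contact force between the fingers and bar below 0.05 N), for 0.2 s.
2. the tray, with the bar in it, has its front end at least 15 mm inside the slipcase (x of tray in the frame of slipcase between -0.115 and 0.005 m and y of tray in the frame of slipcase between -0.003 and 0.003 m and angle between the x axis of tray and the x axis of slipcase, either way round below 0.06 rad and x of bar in the frame of tray between -0.004 and 0.004 m and z of tray in the frame of slipcase between -0.003 and 0.006 m), for 0.05 s.
At the end, for the whole second after the job is handed in: The bar lies in the tray's cavity (centred within 4 mm, pieces up, within 0.06 rad), the tray is in the slipcase and home (its end within 4 mm of flush with the mouth, straight within 0.05 rad), the slipcase still sits in the stand within 6 mm of where it sat in it, and all are at rest (x of bar in the frame of tray between -0.004 and 0.004 m and y of bar in the frame of tray between -0.004 and 0.004 m and z of bar in the frame of tray between -0.001 and 0.006 m and angle between the z axis of bar and the z axis of tray, either way round below 0.06 rad and angle between the x axis of bar and the x axis of tray, either way round below 0.06 rad and x of tray in the frame of slipcase between -0.004 and 0.004 m and y of tray in the frame of slipcase between -0.003 and 0.003 m and z of tray in the frame of slipcase between -0.003 and 0.005 m and angle between the x axis of tray and the x axis of slipcase, either way round below 0.05 rad and angle between the z axis of tray and the z axis of slipcase, either way round below 0.06 rad and x of slipcase in the frame of stand between -0.00305 and 0.00895 m and y of slipcase in the frame of stand between -0.006 and 0.006 m and z of slipcase in the frame of stand between 0.0453 and 0.0573 m and angle between the x axis of slipcase and the x axis of stand, either way round between 0.45 and 0.6 rad and linear speed of each of tray, bar, slipcase below 0.01 m/s); the robot touches nothing.
It fails at once if the bar is dropped (falls freely faster than 0.9 m/s) (linear speed of bar above 0.9 m/s and contact force between the fingers and bar below 0.02 N and contact force between bar and tray below 0.02 N).
It fails at once if the slipcase is knocked or pulled out of its stand (more than 30 mm from its start) (distance of slipcase from where it was at the start of the episode above 0.03 m).
It also fails if it takes over 64 s, if anything falls off the work surface, if the arm or the gripper's body presses on something with over 40 N, if the wrist force passes 120 N, or if a joint passes its speed limit or range.

### The arm

A 6-joint arm with a two-finger parallel gripper is mounted at the origin on a cart in front of the work surface, level with it; the furniture and walls round the work are solid. World frame = base frame: x ahead of the robot, y to its left, z up, the work surface at z = 0. Lengths are in m, angles in rad, forces in N, time in s.
With the tool pointing down it reaches from about 0.325 to 0.925 m from the base axis. Payload 3.1 kg.
Tool frame: the origin (TCP) lies midway between the tips of the shut fingers; the grasp point (between the pads) lies 19 mm behind it; z points along the fingers, y is the line along which they close (so a half turn about z gives the same grasp; the last joint's range is limited). The gripper opens to 85 mm and grips with 20 to 120 N. Pads are 22 mm wide; open, the fingers measure 114 mm over their backs; the gripper's body (76 mm by 85 mm) begins 54 mm behind the grasp point. The pads swing forward as they close: fully open they stand 13 mm farther back than shut.
Start: joints at [1.195, 0.217, 1.613, -0, 1.311, -0.112], TCP at [0.163, 0.603, 0.231] pointing down, gripper open.
Joint ranges: [-2.75, 2.75], [-0.78, 2.1], [0.31, 2.55], [-1.13, 4.27], [0.13, 2.63], [-2.58, 2.58]. Speed limits (rad/s): [2.79, 2.79, 3.14, 3.14, 3.14, 3.14].

### API

Orientations are given as [roll, pitch, yaw] about the fixed x, y, z axes, in that order (R = Rz(yaw) Ry(pitch) Rx(roll)).
In Python, from cell import state, grab_frame, get_calibration, close_job gives the robot as it stands.
- The arm moves only by the shell command python3 -m pendant 'ROWS' [FORCE]. ROWS is JSON, a list of rows, each an object of numbers: "rx", "ry", "rz": the turn, a rotation vector about the tool's x, y, z in degrees; "tx", "ty", "tz": the shift along the tool's x, y, z in m; "hand": the opening, from 0 (shut) to 1 (fully open). In form: [{"rx": .., "ry": .., "rz": .., "tx": .., "ty": .., "tz": .., "hand": ..}, ...]. A call has 1 to 12 rows; each row is the pose to reach, as a shift and turn from the pose commanded when the call began, along the tool's axes at that moment; what a row does not reach only later rows make up. A row lasts 1/10 s, in which the tool goes at most 50 mm and 8.59 degrees, less where a joint would pass 70% of its speed; a pose out of reach is approached as far as the arm can. A call with a gripper value outside its range is refused whole. The fingers move at their own pace and stop on an object; FORCE is the grip in N (left out, the last holds). Time passes only in rows, so rows that repeat a pose let the fingers close. It gives the time, the measured TCP pose, the force, the opening and the grip force at its end, in the units of the state.
- state(): the state, without advancing time (a new reading comes with each control period).
- grab_frame(name): name is "side" or "top"; returns the picture (384x512x3 uint8, red, green, blue); there is no depth.
- get_calibration(name): a dict with "fx", "fy", "cx", "cy" (pixels), "R" (3x3) and "t" (3): a world point X has camera coordinates R X + t. Camera axes: x right, y down, z forward; pixel columns grow to the right and rows downward; lengths in m; the calibration is good to about 2 mm. A picture is of the moment at which its call begins. get_calibration takes no time and is no camera call.
- close_job(): hands the job in; it is judged then, once.
The state is a dict: "time": time; "joints": joint angles; "dq": joint speeds; "joint_efforts": joint torques, N m; "ee_pos": TCP position; "tool_rot": TCP orientation; "ft_force": force on the tool from outside, world axes, zero at the start; "moment": the same for the moment, N m; "gripper_width": finger opening in m; "grip_force": force on a finger pad.
Only numpy, scipy, OpenCV 4.12 (cv2) and the standard library are available. Lean on these libraries where they do the work, as an engineer would, in place of code of your own. Each camera call takes 0.05 s, during which the arm holds its last target. There are 200 camera calls.

## Working session

There is one attempt and no reset: what is moved stays moved. The work goes in short steps, Python scripts to look and compute and a shell command to move; the robot and the scene stay as the last step left them, time stands still between calls to the robot, and variables do not carry over. Pictures are saved under pics/ and viewed, at most 10 in all, crops included, and the job is handed in when it is done.

```bash
ls; mkdir -p pics
python3 - <<'E'
from cell import *
import cv2,numpy as np
for n in("side","top"):
    f=grab_frame(n);cv2.imwrite(f"pics/{n}0.png",f[...,::-1]);c=get_calibration(n)
    R=np.array(c["R"]);print(n,c["fx"],c["cx"],c["cy"],np.round(-R.T@c["t"],3),np.round(R,3).tolist())
print(state())
E
```

```text
pics
side 382.9525770847281 257.4200519803945 197.82299296432566 [0.352 0.712 0.675] [[-0.939, -0.342, -0.012], [-0.22, 0.629, -0.745], [0.263, -0.698, -0.666]]
top 435.1985028331982 248.99951588330723 196.6872171299577 [0.371 0.125 0.917] [[0.037, -0.999, 0.002], [-0.978, -0.037, -0.207], [0.207, 0.006, -0.978]]
{'time': 0.1, 'joints': array([ 1.19483026e+00,  2.17675287e-01,  1.61478633e+00, -4.40587869e-06,
        1.31132012e+00, -1.12210242e-01]), 'dq': array([ 0.00029404, -0.00322935, -0.00242765, -0.00130515,  0.00026564,
       -0.00139851]), 'joint_efforts': array([-1.39945128e-03, -3.98084450e+01, -3.04968417e+01, -2.59223343e-04,
        4.31450564e-03,  2.60861839e-05]), 'ee_pos': array([0.16265418, 0.60269429, 0.23009438]), 'tool_rot': array([-3.13941686e+00, -2.40893246e-04,  2.87783770e+00]), 'ft_force': array([-0.50092813, -0.36039771, -0.60374848]), 'moment': array([ 0.01560192, -0.04664617, -0.04465631]), 'grip_force': 0.0, 'gripper_width': 0.08565155746821208}
```

View pics/side0.png

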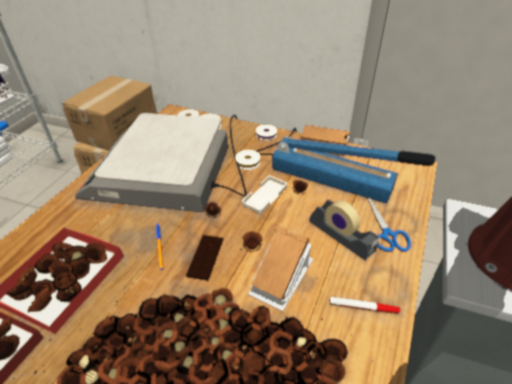

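View pics/top0.png

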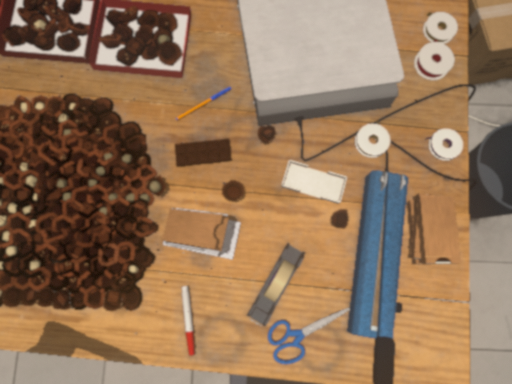

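The side view shows the bar at (205,257), the tray at (265,194) and the slipcase in its stand at (283,267). In the top view they are at (203,152), (314,181) and (200,230), with the mouth to the right (−y). Next I'll extract contours and zoom in.

```bash
cat > h.py <<'E'
import numpy as np,cv2
from cell import *
def K(n):
    c=get_calibration(n);return np.array(c["R"]),np.array(c["t"]),c
def cast(n,uv,z):
    R,t,c=K(n);uv=np.atleast_2d(uv);C=-R.T@t
    d=np.c_[(uv[:,0]-c["cx"])/c["fx"],(uv[:,1]-c["cy"])/c["fy"],np.ones(len(uv))]@R
    return C+d*((z-C[2])/d[:,2])[:,None]
def proj(n,X):
    R,t,c=K(n);p=np.atleast_2d(X)@R.T+t
    return np.c_[c["fx"]*p[:,0]/p[:,2]+c["cx"],c["fy"]*p[:,1]/p[:,2]+c["cy"]]
def avg(n,k=3): return np.mean([grab_frame(n).astype(np.float32) for _ in range(k)],0)
def blob(img,seed,thr,dark,box=60,s=4):
    """upsampled threshold blob nearest seed -> min area rect corners (px)"""
    u,v=seed;x0,y0=u-box,v-box
    g=img[y0:y0+2*box,x0:x0+2*box].mean(2) if img.ndim==3 else img[y0:y0+2*box,x0:x0+2*box]
    G=cv2.resize(g,None,fx=s,fy=s,interpolation=cv2.INTER_CUBIC)
    m=((G<thr) if dark else (G>thr)).astype(np.uint8)
    m=cv2.morphologyEx(m,cv2.MORPH_OPEN,np.ones((9,9)))
    cs,_=cv2.findContours(m,cv2.RETR_EXTERNAL,cv2.CHAIN_APPROX_NONE)
    c=max(cs,key=lambda c:cv2.pointPolygonTest(c,(box*s,box*s),True))
    f=lambda p:(np.asarray(p,float).reshape(-1,2)+.5)/s-.5+[x0,y0]
    return f(c),f(cv2.boxPoints(cv2.minAreaRect(c)))
def rect(n,cont,z):
    """contour on plane z -> center, size, yaw deg"""
    P=cast(n,cont,z)[:,:2]
    (cx,cy),(w,h),a=cv2.minAreaRect((P*1000).astype(np.float32))
    if w<h:w,h,a=h,w,a+90
    return np.round([cx,cy,w,h,(a+90)%180-90],2)
E
python3 - <<'E'
from h import *
S=avg("side");T=avg("top");np.savez("f0.npz",S=S,T=T)
def crop(I,u,v,w,h):
    return cv2.resize(I[v-h//2:v+h//2,u-w//2:u+w//2][...,::-1],(400,300),interpolation=cv2.INTER_CUBIC).clip(0,255).astype(np.uint8)
A=np.vstack([np.hstack([crop(T,200,232,100,75),crop(S,283,265,100,75)]),np.hstack([crop(T,203,152,100,75),crop(T,314,181,100,75)])])
cv2.imwrite("pics/z0.png",A)
for n,I,b,t in(("top",T,(203,152),(314,181)),("side",S,(205,257),(265,194))):
    for q in(60,75,90):print(n,"bar",q,rect(n,blob(I,b,q,True)[0],.009))
    for q in(165,180,195,210):print(n,"tray",q,rect(n,blob(I,t,q,False)[0],.017))
E
```

```text
top bar 60 [658.9  234.27 116.68  49.31 -81.52]
top bar 75 [659.14 234.39 120.    52.66 -81.41]
top bar 90 [659.54 234.37 122.5   55.56 -81.49]
top tray 165 [598.46  -6.01 131.07  59.66  75.26]
top tray 180 [598.52  -5.69 125.35  57.7   75.22]
top tray 195 [598.47  -5.59 119.    55.88  74.9 ]
top tray 210 [598.35  -5.5  115.42  52.8   75.25]
side bar 60 [657.95 236.67 121.73  50.45 -81.7 ]
side bar 75 [658.08 236.38 123.98  52.37 -81.66]
side bar 90 [658.49 236.02 126.66  54.56 -81.69]
side tray 165 [558.08  10.48 152.38 140.13 -22.2 ]
side tray 180 [593.94  -3.79 133.48  61.69  74.67]
side tray 195 [595.6    3.09 116.82  59.21  75.16]
side tray 210 [595.64   3.48 113.73  56.94  75.01]
```

View pics/z0.png

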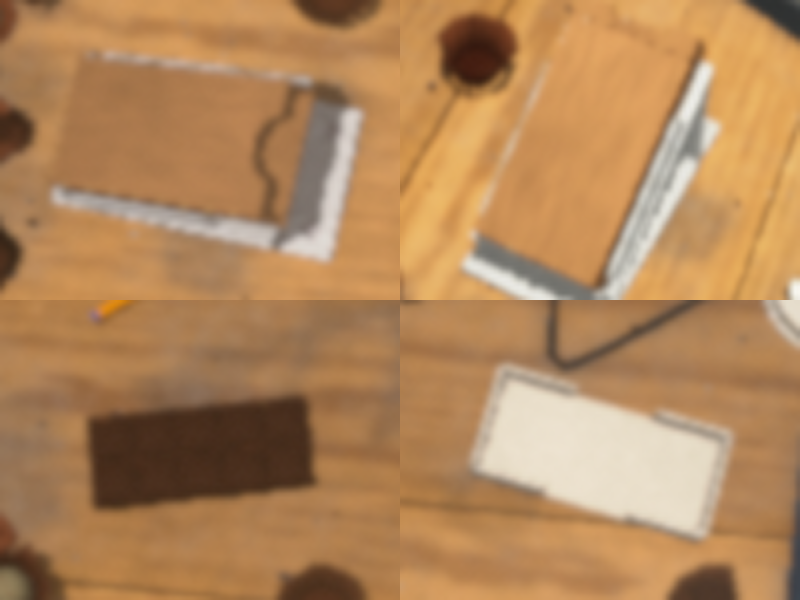

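The zoom shows the slipcase top sheet with its low corners at about (171,209) and (163,242) in the top view and its mouth edge near u≈220–224. It also confirms the tray notches and the bar outline. Next I'll cast the slipcase corners and work out the move to the bar.

```bash
cat >> h.py <<'E'
from scipy.spatial.transform import Rotation as Ro
def Rdown(yaw): return Ro.from_euler('xyz',[180,0,yaw],degrees=True)
def go(p,R,p0=None,R0=None):
    s=state();p0=s["ee_pos"] if p0 is None else np.array(p0);R0=Ro.from_euler('xyz',s["tool_rot"]) if R0 is None else R0
    print("rot",np.round((R0.inv()*R).as_rotvec(degrees=True),2),"t",np.round(R0.inv().apply(np.array(p)-p0),4))
E
python3 - <<'E'
from h import *
zl,zm=.0366,.1028
for n,lo,mo in(("top",[(170.75,208.6),(163,241.9)],[(223.7,215.5),(219.2,249.3)]),("side",[(252.5,286),(283,298.3)],[(275.5,232.9),(309.25,239.1)])):
    a=cast(n,lo,zl)*1000;b=cast(n,mo,zm)*1000
    print(n,np.round(np.r_[a,b],1).tolist(),"w",np.linalg.norm(a[0]-a[1]),np.linalg.norm(b[0]-b[1]),"L",np.linalg.norm((a.mean(0)-b.mean(0))[:2]))
    d=a.mean(0)-b.mean(0);print(" yaw",np.degrees(np.arctan2(d[1],d[0])))
go([.6588,.235,.1],Rdown(98.5))
E
```

```text
top [[526.7, 289.8, 36.6], [457.8, 300.4, 36.6], [505.5, 176.2, 102.8], [441.4, 181.5, 102.8]] w 69.68779624692857 64.27256875314148 L 117.77608127869684
 yaw 80.81830459875646
side [[522.4, 293.9, 36.6], [456.8, 300.8, 36.6], [505.9, 201.0, 102.8], [437.1, 194.6, 102.8]] w 65.91022514004854 69.07405948874988 L 101.19095699168345
 yaw 79.69030951716655
rot [-2.000e-02  1.000e-02  6.639e+01] t [-0.5748 -0.2262  0.1311]
```

```bash
python3 -m pendant '[{"rz":66.4,"tx":-0.575,"ty":-0.226,"tz":0.13,"hand":1},{"rz":66.4,"tx":-0.575,"ty":-0.226,"tz":0.13,"hand":1},{"rz":66.4,"tx":-0.575,"ty":-0.226,"tz":0.13,"hand":1},{"rz":66.4,"tx":-0.575,"ty":-0.226,"tz":0.13,"hand":1},{"rz":66.4,"tx":-0.575,"ty":-0.226,"tz":0.13,"hand":1},{"rz":66.4,"tx":-0.575,"ty":-0.226,"tz":0.13,"hand":1},{"rz":66.4,"tx":-0.575,"ty":-0.226,"tz":0.13,"hand":1},{"rz":66.4,"tx":-0.575,"ty":-0.226,"tz":0.13,"hand":1},{"rz":66.4,"tx":-0.575,"ty":-0.226,"tz":0.13,"hand":1},{"rz":66.4,"tx":-0.575,"ty":-0.226,"tz":0.13,"hand":1},{"rz":66.4,"tx":-0.575,"ty":-0.226,"tz":0.13,"hand":1},{"rz":66.4,"tx":-0.575,"ty":-0.226,"tz":0.13,"hand":1}]'
python3 - <<'E'
from h import *
print(state()["time"]);go([.6588,.235,.012],Rdown(98.5))
E
```

```text
0.4
rot [-2.000e-02  1.000e-02  6.639e+01] t [-0.5748 -0.2261  0.2191]invalid input
```

```bash
python3 -m pendant '[{"rx":0,"ry":0,"rz":66.4,"tx":-0.575,"ty":-0.226,"tz":0.13,"hand":1.0},{"rx":0,"ry":0,"rz":66.4,"tx":-0.575,"ty":-0.226,"tz":0.13,"hand":1.0},{"rx":0,"ry":0,"rz":66.4,"tx":-0.575,"ty":-0.226,"tz":0.13,"hand":1.0},{"rx":0,"ry":0,"rz":66.4,"tx":-0.575,"ty":-0.226,"tz":0.13,"hand":1.0}]'; python3 -c "
from h import *
print(state()['time'],state()['ee_pos'],state()['tool_rot'])"
```

```text
time: 0.8
ee_pos: [0.3213, 0.4858, 0.19]
tool_rot: [3.141, -0.0, 2.272]
ft_force: [0.6, 0.2, -0.1]
gripper_width: 0.0853
grip_force: 0.0
0.8 [0.32130462 0.48577292 0.19001651] [ 3.14077502e+00 -1.07324190e-04  2.27241648e+00]
```

```bash
python3 -c "
from h import *
go([.6588,.235,.05],Rdown(98.5))"
```

```text
rot [ 4.00e-02 -2.00e-02  3.17e+01] t [-0.4094  0.0958  0.1401]
```

```bash
python3 -m pendant '[{"rx":0,"ry":0,"rz":31.7,"tx":-0.409,"ty":0.096,"tz":0.14,"hand":1},{"rx":0,"ry":0,"rz":31.7,"tx":-0.409,"ty":0.096,"tz":0.14,"hand":1},{"rx":0,"ry":0,"rz":31.7,"tx":-0.409,"ty":0.096,"tz":0.14,"hand":1},{"rx":0,"ry":0,"rz":31.7,"tx":-0.409,"ty":0.096,"tz":0.14,"hand":1},{"rx":0,"ry":0,"rz":31.7,"tx":-0.409,"ty":0.096,"tz":0.14,"hand":1},{"rx":0,"ry":0,"rz":31.7,"tx":-0.409,"ty":0.096,"tz":0.14,"hand":1},{"rx":0,"ry":0,"rz":31.7,"tx":-0.409,"ty":0.096,"tz":0.14,"hand":1},{"rx":0,"ry":0,"rz":31.7,"tx":-0.409,"ty":0.096,"tz":0.14,"hand":1},{"rx":0,"ry":0,"rz":31.7,"tx":-0.409,"ty":0.096,"tz":0.14,"hand":1},{"rx":0,"ry":0,"rz":31.7,"tx":-0.409,"ty":0.096,"tz":0.14,"hand":1},{"rx":0,"ry":0,"rz":31.7,"tx":-0.409,"ty":0.096,"tz":0.14,"hand":1},{"rx":0,"ry":0,"rz":31.7,"tx":-0.409,"ty":0.096,"tz":0.14,"hand":1}]'; python3 -c "
from h import *
go([.6588,.235,.0],Rdown(98.5))
T=avg('top',1);S=avg('side',1)
cv2.imwrite('pics/g.png',np.hstack([cv2.resize(T[80:230,130:330,::-1],(400,300),interpolation=2),cv2.resize(S[170:320,110:310,::-1],(400,300),interpolation=2)]).clip(0,255).astype(np.uint8))"
```

```text
time: 2.0
ee_pos: [0.6582, 0.2389, 0.0503]
tool_rot: [-3.141, -0.0, 1.725]
ft_force: [-0.0, 0.6, -0.4]
gripper_width: 0.0853
grip_force: 0.0
rot [-0.02 -0.03  0.34] t [-0.004   0.      0.0503]
```

View pics/g.png

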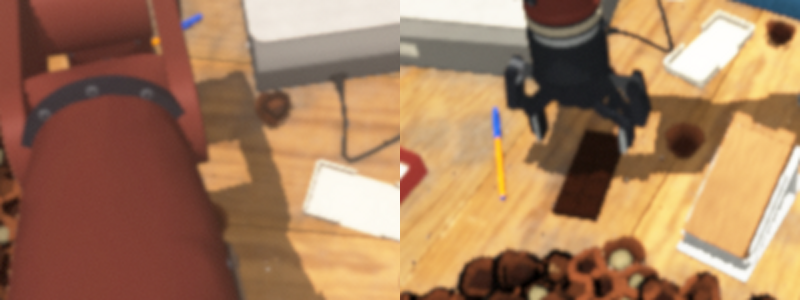

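The right half shows both fingers straddling the bar, at (545,130) and (625,135) in the crop, so it is clear to descend.

```bash
python3 -m pendant '[{"rx":0,"ry":0,"rz":0,"tx":0,"ty":0,"tz":0.02,"hand":1},{"rx":0,"ry":0,"rz":0,"tx":0,"ty":0,"tz":0.035,"hand":1},{"rx":0,"ry":0,"rz":0,"tx":0,"ty":0,"tz":0.035,"hand":1}]'; python3 -c "
from h import *
go([.6588,.235,.0],Rdown(98.5))"
```

```text
time: 2.4
ee_pos: [0.6554, 0.2384, 0.0121]
tool_rot: [-3.135, 0.001, 1.726]
ft_force: [-0.4, 0.1, -0.4]
gripper_width: 0.0852
grip_force: 0.0
rot [-0.35  0.03  0.39] t [-0.0038  0.0029  0.0121]
```

```bash
python3 -m pendant '[{"rx":0,"ry":0,"rz":0,"tx":-0.004,"ty":0.002,"tz":0.005,"hand":1},{"rx":0,"ry":0,"rz":0,"tx":-0.004,"ty":0.002,"tz":0.01,"hand":1},{"rx":0,"ry":0,"rz":0,"tx":-0.004,"ty":0.002,"tz":0.01,"hand":0.75},{"rx":0,"ry":0,"rz":0,"tx":-0.004,"ty":0.002,"tz":0.01,"hand":0.7},{"rx":0,"ry":0,"rz":0,"tx":-0.004,"ty":0.002,"tz":0.01,"hand":0.7}]' 25; python3 -c "
from h import *
go([.6588,.235,.0],Rdown(98.5))"
```

```text
time: 2.9
ee_pos: [0.6618, 0.2346, 0.0056]
tool_rot: [3.141, -0.0, 1.724]
ft_force: [0.6, 0.3, -1.0]
gripper_width: 0.0596
grip_force: 0.0
rot [ 0.05 -0.01  0.3 ] t [ 0.0009 -0.0029  0.0056]
```

```bash
python3 -m pendant '[{"rx":0,"ry":0,"rz":0.3,"tx":0.001,"ty":-0.002,"tz":0.005,"hand":0.7},{"rx":0,"ry":0,"rz":0.3,"tx":0.001,"ty":-0.002,"tz":0.005,"hand":0.7},{"rx":0,"ry":0,"rz":0.3,"tx":0.001,"ty":-0.002,"tz":0.005,"hand":0.7},{"rx":0,"ry":0,"rz":0.3,"tx":0.001,"ty":-0.002,"tz":0.005,"hand":0.5},{"rx":0,"ry":0,"rz":0.3,"tx":0.001,"ty":-0.002,"tz":0.005,"hand":0.4},{"rx":0,"ry":0,"rz":0.3,"tx":0.001,"ty":-0.002,"tz":0.005,"hand":0.4},{"rx":0,"ry":0,"rz":0.3,"tx":0.001,"ty":-0.002,"tz":0.005,"hand":0.4}]' 25; python3 -c "
from h import *
go([.6588,.235,.0],Rdown(98.5))"
```

```text
time: 3.6
ee_pos: [0.6594, 0.2353, 0.0002]
tool_rot: [3.141, -0.0, 1.719]
ft_force: [0.7, -0.1, -0.1]
gripper_width: 0.0504
grip_force: 26.7
rot [ 0.02 -0.    0.01] t [-0.0002 -0.0006  0.0002]
```

```bash
python3 -m pendant '[{"rx":0,"ry":0,"rz":0,"tx":0,"ty":0,"tz":-0.03,"hand":0.4},{"rx":0,"ry":0,"rz":0,"tx":0,"ty":0,"tz":-0.06,"hand":0.4},{"rx":0,"ry":0,"rz":0,"tx":0,"ty":0,"tz":-0.06,"hand":0.4}]' 25; python3 -c "
from h import *
go([.5987,-.005,.045],Rdown(75.2))"
```

```text
time: 3.9
ee_pos: [0.6634, 0.2362, 0.0656]
tool_rot: [3.132, -0.001, 1.719]
ft_force: [1.2, 0.6, -0.2]
gripper_width: 0.05
grip_force: 26.7
rot [ 0.56 -0.17 23.31] t [-0.229  -0.0998  0.0194]
```

```bash
python3 -m pendant '[{"rx":0,"ry":0,"rz":3,"tx":-0.028,"ty":-0.012,"tz":0,"hand":0.4},{"rx":0,"ry":0,"rz":7,"tx":-0.068,"ty":-0.028,"tz":0,"hand":0.4},{"rx":0,"ry":0,"rz":11,"tx":-0.108,"ty":-0.045,"tz":0,"hand":0.4},{"rx":0,"ry":0,"rz":15,"tx":-0.148,"ty":-0.062,"tz":0,"hand":0.4},{"rx":0,"ry":0,"rz":19,"tx":-0.188,"ty":-0.078,"tz":0.005,"hand":0.4},{"rx":0,"ry":0,"rz":22,"tx":-0.215,"ty":-0.09,"tz":0.01,"hand":0.4},{"rx":0,"ry":0,"rz":23.3,"tx":-0.2286,"ty":-0.0954,"tz":0.015,"hand":0.4},{"rx":0,"ry":0,"rz":23.3,"tx":-0.2286,"ty":-0.0954,"tz":0.015,"hand":0.4},{"rx":0,"ry":0,"rz":23.3,"tx":-0.2286,"ty":-0.0954,"tz":0.015,"hand":0.4},{"rx":0,"ry":0,"rz":23.3,"tx":-0.2286,"ty":-0.0954,"tz":0.015,"hand":0.4}]' 25; python3 -c "
from h import *
go([.5987,-.005,.045],Rdown(75.2))
T=avg('top',2);S=avg('side',2)
np.savez('f1.npz',S=S,T=T)
cv2.imwrite('pics/g1.png',np.hstack([cv2.resize(T[130:242,230:380,::-1],(400,300),interpolation=2),cv2.resize(S[140:252,190:340,::-1],(400,300),interpolation=2)]).clip(0,255).astype(np.uint8))"
```

```text
time: 4.9
ee_pos: [0.5993, -0.0035, 0.0452]
tool_rot: [3.141, -0.001, 1.315]
ft_force: [0.4, 0.6, -2.8]
gripper_width: 0.05
grip_force: 26.7
rot [ 0.03 -0.04  0.12] t [-0.0016 -0.0002  0.0002]
```

View pics/g1.png

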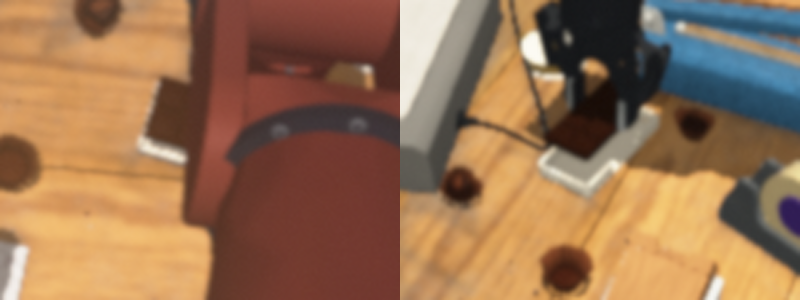

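The bar hovers over the tray and is aligned with it. Its end sits just inside the tray's near rim, at (160,80) in the left crop.

```bash
python3 -m pendant '[{"rx":0,"ry":0,"rz":0,"tx":0,"ty":0,"tz":0.013,"hand":0.4},{"rx":0,"ry":0,"rz":0,"tx":0,"ty":0,"tz":0.026,"hand":0.4},{"rx":0,"ry":0,"rz":0,"tx":0,"ty":0,"tz":0.026,"hand":0.4},{"rx":0,"ry":0,"rz":0,"tx":0,"ty":0,"tz":0.026,"hand":0.4},{"rx":0,"ry":0,"rz":0,"tx":0,"ty":0,"tz":0.033,"hand":0.4},{"rx":0,"ry":0,"rz":0,"tx":0,"ty":0,"tz":0.033,"hand":0.4},{"rx":0,"ry":0,"rz":0,"tx":0,"ty":0,"tz":0.033,"hand":0.4}]' 25; python3 -c "
from h import *
go([.5987,-.005,.003],Rdown(75.2))"
```

```text
time: 5.8
ee_pos: [0.5994, -0.0052, 0.0127]
tool_rot: [3.14, -0.0, 1.312]
ft_force: [0.1, 0.0, 0.1]
gripper_width: 0.0502
grip_force: 27.1
rot [ 0.07 -0.01 -0.  ] t [ 0.     -0.0008  0.0097]
```

```bash
python3 -m pendant '[{"rx":0,"ry":0,"rz":0,"tx":0,"ty":0,"tz":0.004,"hand":0.4},{"rx":0,"ry":0,"rz":0,"tx":0,"ty":0,"tz":0.008,"hand":0.4},{"rx":0,"ry":0,"rz":0,"tx":0,"ty":0,"tz":0.0093,"hand":0.4},{"rx":0,"ry":0,"rz":0,"tx":0,"ty":0,"tz":0.0093,"hand":0.4},{"rx":0,"ry":0,"rz":0,"tx":0,"ty":0,"tz":0.0093,"hand":0.4}]' 25; python3 -c "
from h import *
go([.5987,-.005,.003],Rdown(75.2))
S=avg('side',2);np.savez('f2.npz',S=S)"
```

```text
time: 6.3
ee_pos: [0.5997, -0.0055, 0.0076]
tool_rot: [-3.141, 0.001, 1.313]
ft_force: [-9.6, -0.5, 26.2]
gripper_width: 0.0502
grip_force: 29.9
rot [-0.02  0.05  0.02] t [ 0.0003 -0.0011  0.0046]
```

```bash
python3 -c "
from h import *
s=state();print(s['moment'],s['ft_force'],s['ee_pos'])
S=np.load('f2.npz')['S'];T=avg('top',2)
cv2.imwrite('pics/g2.png',np.hstack([cv2.resize(T[150:213,260:344,::-1],(400,300),interpolation=2),cv2.resize(S[160:220,230:310,::-1],(400,300),interpolation=2)]).clip(0,255).astype(np.uint8))"
```

```text
[ 0.07794237  1.68692211 -0.00837742] [-9.88238981 -0.96891641 25.49246619] [ 0.59966121 -0.00551966  0.00762074]
```

View pics/g2.png

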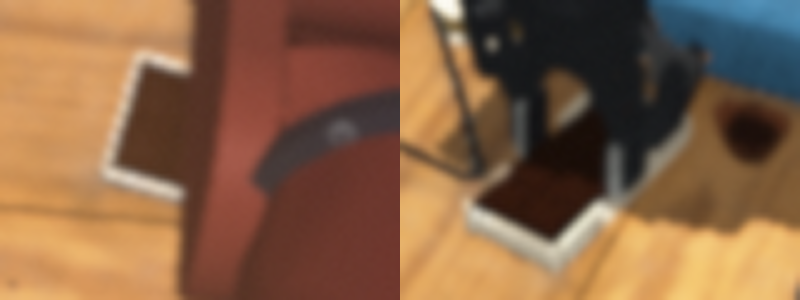

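Top crop: the bar lies within the near end rim. In the side crop the far (+x) long rim is hidden, which together with Fx≈−10 N suggests the bar is riding on the +x wall. I'll back off a little, shift −y in the tool frame and look at the rim profile.

```bash
python3 -m pendant '[{"rx":0,"ry":0,"rz":0,"tx":0,"ty":0,"tz":-0.008,"hand":0.4},{"rx":0,"ry":0,"rz":0,"tx":0,"ty":0,"tz":-0.008,"hand":0.4},{"rx":0,"ry":0,"rz":0,"tx":0,"ty":0,"tz":-0.008,"hand":0.4},{"rx":0,"ry":0,"rz":0,"tx":0,"ty":0,"tz":-0.008,"hand":0.4}]' 25; python3 -c "
from h import *
T=avg('top',3)
go([.5987,-.005,.003],Rdown(75.2));print(state()['ft_force'])
a=np.radians(75.2);L=np.array([np.cos(a),np.sin(a)]);W=np.array([np.sin(a),-np.cos(a)])
c=np.array([.5985,-.0059])
for l in(.045,.05,.055):
  r=np.arange(-36,37,2)
  uv=proj('top',np.c_[c+l*L+W*(r/1000)[:,None],np.full(len(r),.017)]).astype(np.float32)
  print(l,[int(x) for x in cv2.remap(T.mean(2),uv[:,0],uv[:,1],1)[:,0]])
r=np.arange(44,76,2)
uv=proj('top',np.c_[c+L*(r/1000)[:,None],np.full(len(r),.017)]).astype(np.float32)
print([int(x) for x in cv2.remap(T.mean(2),uv[:,0],uv[:,1],1)[:,0]])
"
```

```text
time: 6.9
ee_pos: [0.5978, -0.0048, 0.0096]
tool_rot: [-3.14, 0.0, 1.313]
ft_force: [0.4, -0.1, -0.1]
gripper_width: 0.0499
grip_force: 27.4
rot [-0.1   0.01  0.01] t [0.     0.0008 0.0068]
[ 1.09856444 -1.08683553 -1.67627481]
0.045 [139, 138, 145, 167, 185, 172, 124, 76, 59, 59, 59, 60, 59, 59, 58, 58, 57, 57, 56, 56, 56, 57, 58, 58, 58, 57, 56, 56, 56, 61, 80, 121, 171, 192, 181, 159, 142]
0.05 [140, 139, 145, 162, 181, 171, 122, 77, 62, 60, 61, 62, 62, 60, 59, 59, 58, 58, 57, 56, 57, 59, 60, 60, 60, 59, 58, 58, 58, 61, 83, 127, 173, 196, 186, 160, 146]
0.055 [140, 138, 144, 171, 193, 172, 123, 81, 63, 62, 62, 62, 61, 61, 60, 59, 58, 58, 58, 58, 58, 59, 60, 61, 60, 59, 59, 58, 59, 63, 84, 125, 175, 202, 186, 161, 146]
[56, 56, 56, 57, 57, 57, 59, 74, 110, 149, 171, 169, 159, 156, 157, 158]
```

```bash
python3 -m pendant '[{"rx":0,"ry":0,"rz":0,"tx":0,"ty":0,"tz":0.001,"hand":0.4},{"rx":0,"ry":0,"rz":0,"tx":0,"ty":0,"tz":0.002,"hand":0.4},{"rx":0,"ry":0,"rz":0,"tx":0,"ty":0,"tz":0.002,"hand":0.4},{"rx":0,"ry":0,"rz":0,"tx":0,"ty":0,"tz":0.003,"hand":0.4},{"rx":0,"ry":0,"rz":0,"tx":0,"ty":0,"tz":0.003,"hand":0.4}]' 25;python3 -m pendant '[{"rx":0,"ry":0,"rz":0,"tx":0,"ty":0,"tz":0.001,"hand":0.4},{"rx":0,"ry":0,"rz":0,"tx":0,"ty":0,"tz":0.001,"hand":0.4}]' 25
```

```text
time: 7.55
ee_pos: [0.5987, -0.0049, 0.0081]
tool_rot: [-3.141, -0.0, 1.313]
ft_force: [-1.6, 1.2, 0.6]
gripper_width: 0.05
grip_force: 27.7
time: 7.75
ee_pos: [0.5987, -0.005, 0.0079]
tool_rot: [-3.141, 0.0, 1.313]
ft_force: [-4.5, -0.2, 7.4]
gripper_width: 0.0498
grip_force: 28.2
```

The bar is centred, with equal rims either side in the profile, and any remaining drop would be only a few mm. I'll release it here.

```bash
python3 -m pendant '[{"rx":0,"ry":0,"rz":0,"tx":0,"ty":0,"tz":-0.001,"hand":0.4},{"rx":0,"ry":0,"rz":0,"tx":0,"ty":0,"tz":-0.001,"hand":0.65},{"rx":0,"ry":0,"rz":0,"tx":0,"ty":0,"tz":-0.001,"hand":0.8},{"rx":0,"ry":0,"rz":0,"tx":0,"ty":0,"tz":-0.001,"hand":1},{"rx":0,"ry":0,"rz":0,"tx":0,"ty":0,"tz":-0.001,"hand":1},{"rx":0,"ry":0,"rz":0,"tx":0,"ty":0,"tz":-0.04,"hand":1},{"rx":0,"ry":0,"rz":0,"tx":0,"ty":0,"tz":-0.09,"hand":1},{"rx":0,"ry":0,"rz":0,"tx":0.1,"ty":0.0,"tz":-0.12,"hand":1},{"rx":0,"ry":0,"rz":0,"tx":0.15,"ty":0.0,"tz":-0.15,"hand":1},{"rx":0,"ry":0,"rz":0,"tx":0.2,"ty":0.0,"tz":-0.17,"hand":1},{"rx":0,"ry":0,"rz":0,"tx":0.2,"ty":0.0,"tz":-0.17,"hand":1},{"rx":0,"ry":0,"rz":0,"tx":0.2,"ty":0.0,"tz":-0.17,"hand":1}]' 25
python3 - <<'E'
from h import *
S=avg("side");T=avg("top");np.savez("f3.npz",S=S,T=T)
print(state()['time'],state()['ee_pos'])
cv2.imwrite('pics/g3.png',np.hstack([cv2.resize(T[150:213,272:356,::-1],(400,300),interpolation=2),cv2.resize(S[160:220,225:305,::-1],(400,300),interpolation=2)]).clip(0,255).astype(np.uint8))
for q in(75,90,105):print(q,rect("top",blob(T,(314,181),q,True)[0],.0115),rect("side",blob(S,(265,194),q,True)[0],.0115))
for q in(165,):print(q,rect("top",blob(T,(314,181),q,False)[0],.017),rect("side",blob(S,(265,194),q,False)[0],.017))
E
```

```text
time: 8.95
ee_pos: [0.652, 0.1931, 0.1802]
tool_rot: [3.136, -0.004, 1.316]
ft_force: [0.4, 0.7, 0.1]
gripper_width: 0.0852
grip_force: 0.0
9.25 [0.64848632 0.1863323  0.17482542]
75 [601.21  -2.98 115.06  48.96  74.01] [601.06  -7.18 112.35  51.93  72.16]
90 [600.65  -2.56 117.93  50.56  73.13] [601.1   -7.41 114.43  53.83  72.08]
105 [606.09  28.79 264.91 186.11   2.  ] [601.4   -7.58 116.61  56.02  72.43]
165 [558.07 -38.8  168.02 143.37  -0.76] [536.81 -32.43 173.24 130.89  12.61]
```

View pics/g3.png

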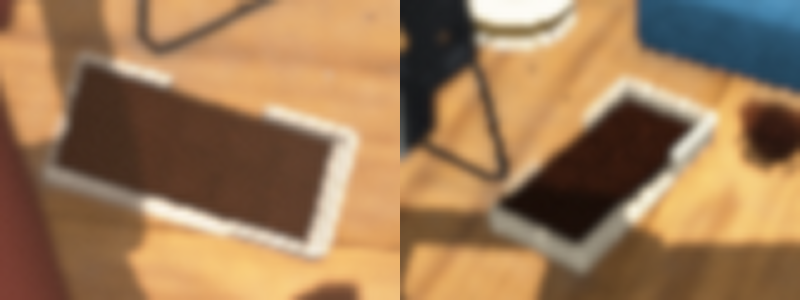

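The bar is inside the tray, perhaps shifted slightly toward the +y end. I'll move the arm clear for a clean check.

```bash
python3 -m pendant '[{"rx":0,"ry":0,"rz":0,"tx":0.2,"ty":-0.3,"tz":-0.04,"hand":1},{"rx":0,"ry":0,"rz":0,"tx":0.2,"ty":-0.3,"tz":-0.04,"hand":1},{"rx":0,"ry":0,"rz":0,"tx":0.2,"ty":-0.3,"tz":-0.04,"hand":1},{"rx":0,"ry":0,"rz":0,"tx":0.2,"ty":-0.3,"tz":-0.04,"hand":1},{"rx":0,"ry":0,"rz":0,"tx":0.2,"ty":-0.3,"tz":-0.04,"hand":1},{"rx":0,"ry":0,"rz":0,"tx":0.2,"ty":-0.3,"tz":-0.04,"hand":1},{"rx":0,"ry":0,"rz":0,"tx":0.2,"ty":-0.3,"tz":-0.04,"hand":1},{"rx":0,"ry":0,"rz":0,"tx":0.2,"ty":-0.3,"tz":-0.04,"hand":1},{"rx":0,"ry":0,"rz":0,"tx":0.2,"ty":-0.3,"tz":-0.04,"hand":1}]' 25
python3 - <<'E'
from h import *
S=avg("side");T=avg("top");np.savez("f4.npz",S=S,T=T)
print(state()['time'],state()['ee_pos'])
a=np.radians(74.5);L=np.array([np.cos(a),np.sin(a)]);W=np.array([np.sin(a),-np.cos(a)])
c=np.array([.599,-.0055]);r=np.arange(-76,77,2)
for n,I in(("top",T),("side",S)):
  for w in(-.012,.012):
    uv=proj(n,np.c_[c+w*W+L*(r/1000)[:,None],np.full(len(r),.017)]).astype(np.float32)
    p=cv2.remap(I.mean(2),uv[:,0],uv[:,1],1)[:,0].astype(int);print(n,w,"ends",p[:16],p[-16:])
  for l in(-.045,.045):
    q=np.arange(-38,39,2);uv=proj(n,np.c_[c+l*L+W*(q/1000)[:,None],np.full(len(q),.017)]).astype(np.float32)
    p=cv2.remap(I.mean(2),uv[:,0],uv[:,1],1)[:,0].astype(int);print(n,l,"sides",p[:12],p[-12:])
def crop(I,u,v,w,h):
    return cv2.resize(I[v-h//2:v+h//2,u-w//2:u+w//2][...,::-1],(400,300),interpolation=cv2.INTER_CUBIC).clip(0,255).astype(np.uint8)
A=np.vstack([np.hstack([crop(T,200,232,100,74),crop(S,283,265,100,74)]),np.hstack([crop(S,265,194,80,60),crop(T,314,181,80,60)])])
cv2.imwrite("pics/z4.png",A)
E
```

```text
time: 10.15
ee_pos: [0.4098, 0.4581, 0.2161]
tool_rot: [-3.141, 0.001, 1.314]
ft_force: [0.5, -1.1, 0.5]
gripper_width: 0.0853
grip_force: 0.0
10.45 [0.41206546 0.45672319 0.21626802]
top -0.012 ends [134 134 134 136 147 166 178 175 166 139  98  67  55  53  53  53] [ 53  54  55  55  54  56  71 104 139 154 144 134 132 131 131 132]
top 0.012 ends [131 129 129 132 142 162 180 182 178 157 115  75  56  53  53  53] [ 52  52  53  53  53  55  67 100 142 159 150 139 135 135 135 136]
top -0.045 sides [151 149 143 141 151 162 148 107  67  55  55  55] [ 53  53  54  63  85 120 158 176 166 151 141 138]
top 0.045 sides [122 120 122 135 157 167 138  90  61  53  53  53] [ 52  51  52  58  82 123 158 170 151 134 126 121]
side -0.012 ends [58 58 58 57 56 55 53 51 49 46 44 43 41 41 41 42] [ 38  36  35  36  47  72 108 149 180 191 192 183 173 162 155 154]
side 0.012 ends [40 40 40 40 41 42 43 44 46 47 48 49 49 50 50 50] [ 33  33  33  38  55  84 134 184 206 218 210 193 180 170 164 164]
side -0.045 sides [58 58 57 55 53 51 49 47 45 43 42 41] [51 50 50 50 50 50 50 49 49 49 49 48]
side 0.045 sides [45 44 44 44 44 43 43 42 42 42 41 40] [ 34  36  41  56  80 115 141 158 151 138 124 117]
```

View pics/z4.png

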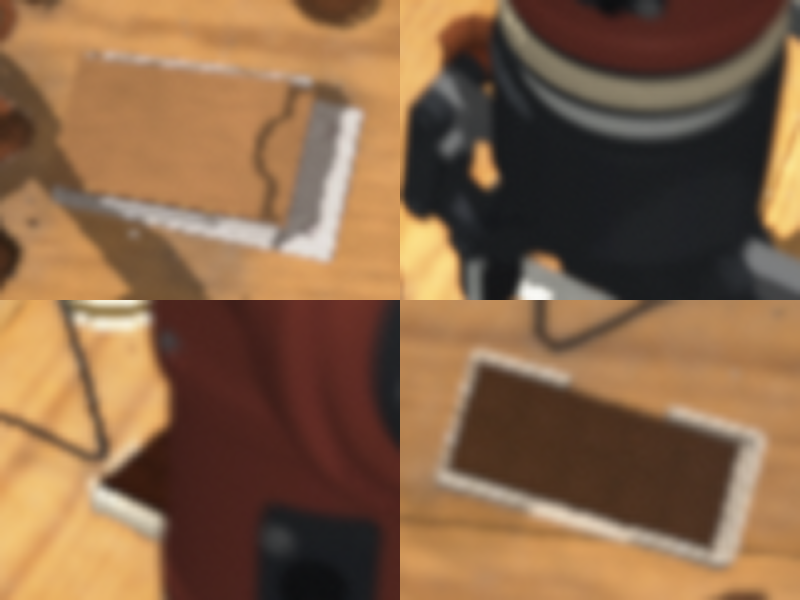

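The clear top view (lower right) shows the bar flat in the tray with an even rim around it, offset about 1.5 mm toward +y. Upper left is the slipcase, with a mouth edge line at about u=222. Next are numeric edge profiles across the slipcase's top sheet.

```bash
cat >> h.py <<'E'
def slip(o,yaw,pts):
    """slipcase-frame points (m) -> world"""
    a=np.radians(yaw);h=np.array([np.cos(a),np.sin(a),0]);c,s=np.cos(np.pi/6),.5
    X=c*h-s*np.array([0,0,1]);Z=s*h+c*np.array([0,0,1]);Y=np.cross(Z,X)
    return np.array([o[0],o[1],.0513])+np.atleast_2d(pts)@np.array([X,Y,Z])
E
python3 - <<'E'
from h import *
d=np.load("f0.npz")
def prof(n,a,b,k):
    P=slip((.4805,.226),81,np.linspace(a,b,k));uv=proj(n,P).astype(np.float32)
    return cv2.remap(d["T" if n=="top" else "S"],uv[:,0],uv[:,1],cv2.INTER_CUBIC)[:,0].astype(int)
for n in("top","side"):
    for s in(-50,-30,-10,10,30,50):
        for sg in(1,-1):
            p=prof(n,(s/1e3,sg*.025,.022),(s/1e3,sg*.047,.022),12);print(n,s,sg*25,'..2mm  R',p[:,0],'B',p[:,2])
    for w in(-25,0,25):
        p=prof(n,(.055,w/1e3,.022),(.085,w/1e3,.022),16);print(n,"low w",w,'s55.. R',p[:,0],'B',p[:,2])
        p=prof(n,(-.04,w/1e3,.022),(-.09,w/1e3,.022),26);print(n,"mouth w",w,'s-40.. R',p[:,0],'B',p[:,2])
E
```

```text
top -50 25 ..2mm  R [177 177 172 161 159 180 196 202 204 190 173 167] B [ 80  80  79  83 115 158 180 187 188 164 124 101]
top -50 -25 ..2mm  R [178 178 177 177 179 187 196 200 201 200 194 186] B [ 80  80  80  82 101 127 128 105  93  91  88  83]
top -30 25 ..2mm  R [177 175 175 165 147 144 159 182 192 180 167 164] B [ 80  79  81  83  95 120 144 168 173 147 109  90]
top -30 -25 ..2mm  R [182 179 177 179 179 176 177 192 204 206 201 191] B [ 81  81  80  83  93 109 112 101  92  91  87  82]
top -10 25 ..2mm  R [181 178 171 152 148 165 173 189 195 182 173 173] B [ 82  81  79  80 110 146 159 174 171 134 100  92]
top -10 -25 ..2mm  R [176 175 175 176 179 187 196 200 206 207 200 190] B [ 78  79  78  81  97 128 144 121  96  90  86  80]
top 10 25 ..2mm  R [180 179 172 153 151 167 176 184 189 196 197 193] B [ 81  80  79  84 117 151 164 165 144 113  98 103]
top 10 -25 ..2mm  R [170 171 171 170 172 179 190 198 206 211 215 215] B [ 76  77  77  77  89 120 142 127 102  95  96  95]
top 30 25 ..2mm  R [179 180 173 159 159 167 170 174 182 191 193 193] B [ 80  82  82  95 130 154 158 148 121  95  83  81]
t
[... 3403 characters left out ...]
 120 139 180 220 232] B [ 86  86  86  85  85  85  83  84  94 106 111 113 131 171 210 225]
side mouth w 0 s-40.. R [218 219 221 222 218 207 200 202 208 217 225 228 229 228 227 227 227 227
 226 226 226 226 227 228 228 229] B [ 93  94  94  95  93  87  83  84  89  97 104 108 110 110 108 105 102  99
  98  98  98  98  99 100 101 102]
side low w 25 s55.. R [206 205 203 203 203 204 202 187 151 125 117 120 137 180 219 234] B [ 86  86  86  85  85  86  86  86  95 106 111 114 130 171 210 228]
side mouth w 25 s-40.. R [218 218 217 216 214 210 211 214 215 216 216 219 221 221 221 221 221 220
 216 212 210 208 207 203 197 180] B [93 92 92 91 90 88 89 89 90 91 91 92 93 93 93 93 94 94 93 91 92 93 93 91
 89 85]
```

The edges give slipcase yaw ≈80.5° and origin ≈(0.483, 0.229). The top and side views agree to about 1 mm. Next is the tray grasp, 50 mm behind the tray's centre.

```bash
python3 -c "
from h import *
go([.5864,-.0546,.04],Rdown(74.5))"
```

```text
rot [-0.01  0.06  0.55] t [-0.4489  0.3004  0.1767]
```

```bash
python3 -m pendant '[{"rx":0,"ry":0,"rz":0.5,"tx":-0.449,"ty":0.3,"tz":0,"hand":1},{"rx":0,"ry":0,"rz":0.5,"tx":-0.449,"ty":0.3,"tz":0,"hand":1},{"rx":0,"ry":0,"rz":0.5,"tx":-0.449,"ty":0.3,"tz":0,"hand":1},{"rx":0,"ry":0,"rz":0.5,"tx":-0.449,"ty":0.3,"tz":0,"hand":1},{"rx":0,"ry":0,"rz":0.5,"tx":-0.449,"ty":0.3,"tz":0,"hand":1},{"rx":0,"ry":0,"rz":0.5,"tx":-0.449,"ty":0.3,"tz":0,"hand":1},{"rx":0,"ry":0,"rz":0.5,"tx":-0.449,"ty":0.3,"tz":0,"hand":1},{"rx":0,"ry":0,"rz":0.5,"tx":-0.449,"ty":0.3,"tz":0,"hand":1},{"rx":0,"ry":0,"rz":0.5,"tx":-0.449,"ty":0.3,"tz":0.04,"hand":1},{"rx":0,"ry":0,"rz":0.5,"tx":-0.449,"ty":0.3,"tz":0.08,"hand":1},{"rx":0,"ry":0,"rz":0.5,"tx":-0.449,"ty":0.3,"tz":0.12,"hand":1},{"rx":0,"ry":0,"rz":0.5,"tx":-0.449,"ty":0.3,"tz":0.15,"hand":1}]' 50
python3 -m pendant '[{"rx":0,"ry":0,"rz":0,"tx":0,"ty":0,"tz":0.02,"hand":1},{"rx":0,"ry":0,"rz":0,"tx":0,"ty":0,"tz":0.026,"hand":1},{"rx":0,"ry":0,"rz":0,"tx":0,"ty":0,"tz":0.026,"hand":1}]'
python3 -c "
from h import *
go([.5864,-.0546,.04],Rdown(74.5))"
```

```text
time: 11.65
ee_pos: [0.5865, -0.0505, 0.0859]
tool_rot: [3.136, 0.0, 1.3]
ft_force: [-0.1, 0.5, 0.1]
gripper_width: 0.0855
grip_force: 0.0
time: 11.95
ee_pos: [0.5832, -0.0467, 0.0583]
tool_rot: [-3.139, 0.0, 1.303]
ft_force: [0.3, -0.0, 0.9]
gripper_width: 0.0856
grip_force: 0.0
rot [-0.13  0.01  0.14] t [-0.0068  0.0052  0.0183]
```

```bash
python3 -m pendant '[{"rx":0,"ry":0,"rz":0,"tx":-0.005,"ty":0.002,"tz":0.01,"hand":1},{"rx":0,"ry":0,"rz":0,"tx":-0.005,"ty":0.002,"tz":0.018,"hand":1},{"rx":0,"ry":0,"rz":0,"tx":-0.005,"ty":0.002,"tz":0.018,"hand":1},{"rx":0,"ry":0,"rz":0,"tx":-0.005,"ty":0.002,"tz":0.018,"hand":1},{"rx":0,"ry":0,"rz":0,"tx":-0.005,"ty":0.002,"tz":0.018,"hand":1}]' 50
python3 -c "
from h import *
go([.5864,-.0546,.0],Rdown(74.5))"
```

```text
time: 12.45
ee_pos: [0.5852, -0.0513, 0.0419]
tool_rot: [3.14, -0.0, 1.304]
ft_force: [0.2, -0.5, 0.7]
gripper_width: 0.0854
grip_force: 0.0
rot [ 0.07 -0.01  0.23] t [-0.0029  0.002   0.0419]
```

```bash
python3 -m pendant '[{"rx":0,"ry":0,"rz":0.2,"tx":-0.003,"ty":0.0015,"tz":0.015,"hand":1},{"rx":0,"ry":0,"rz":0.2,"tx":-0.003,"ty":0.0015,"tz":0.03,"hand":1},{"rx":0,"ry":0,"rz":0.2,"tx":-0.003,"ty":0.0015,"tz":0.041,"hand":1},{"rx":0,"ry":0,"rz":0.2,"tx":-0.003,"ty":0.0015,"tz":0.041,"hand":1},{"rx":0,"ry":0,"rz":0.2,"tx":-0.003,"ty":0.0015,"tz":0.041,"hand":1},{"rx":0,"ry":0,"rz":0.2,"tx":-0.003,"ty":0.0015,"tz":0.041,"hand":0.9}]' 50
python3 -c "
from h import *
go([.5864,-.0546,.0],Rdown(74.5))"
```

```text
time: 13.05
ee_pos: [0.5857, -0.0548, 0.0004]
tool_rot: [3.141, -0.0, 1.3]
ft_force: [-0.4, -0.7, -0.6]
gripper_width: 0.0768
grip_force: 0.0
rot [ 0.03 -0.    0.01] t [0.0004 0.0006 0.0004]
```

```bash
python3 -m pendant '[{"rx":0,"ry":0,"rz":0,"tx":0,"ty":0.0005,"tz":0,"hand":0.8},{"rx":0,"ry":0,"rz":0,"tx":0,"ty":0.0005,"tz":0,"hand":0.72},{"rx":0,"ry":0,"rz":0,"tx":0,"ty":0.0005,"tz":0,"hand":0.6},{"rx":0,"ry":0,"rz":0,"tx":0,"ty":0.0005,"tz":0,"hand":0.5},{"rx":0,"ry":0,"rz":0,"tx":0,"ty":0.0005,"tz":0,"hand":0.5},{"rx":0,"ry":0,"rz":0,"tx":0,"ty":0.0005,"tz":0,"hand":0.5}]' 50
python3 - <<'E'
from h import *
s=state();print(s['ft_force'],s['moment'],s['ee_pos'])
# table of slip-frame targets: tray yaw=slip yaw
o=(.4829,.2294);yaw=80.5
a=np.radians(yaw);h=np.array([np.cos(a),np.sin(a),0]);c=np.cos(np.pi/6)
X=c*h-.5*np.array([0,0,1]);Z=.5*h+c*np.array([0,0,1]);Y=np.cross(Z,X)
Rt=Ro.from_matrix(np.array([X,-Y,-Z]).T)
P=slip(o,yaw,[[-.210,0,.0015]])[0];print("pre",P)
p0=np.array(s['ee_pos']);R0=Rdown(74.5)
go(P,Rt,p0,R0); go(P+[0,-.05,.08],Rdown(80.5),p0,R0)
E
```

```text
time: 13.65
ee_pos: [0.5869, -0.0551, 0.0014]
tool_rot: [3.14, -0.0, 1.3]
ft_force: [0.4, 0.2, 4.2]
gripper_width: 0.0586
grip_force: 54.7
[0.40343268 0.19082332 4.24034826] [ 0.04819303  0.18538804 -0.02694068] [ 0.58689167 -0.05510115  0.00138329]
pre [0.45300735 0.05076855 0.15759904]
rot [ -1.57 -29.97  -5.86] t [ 0.0662 -0.1573 -0.1562]
rot [-0.  0. -6.] t [ 0.0181 -0.1439 -0.2362]
```

```bash
python3 -m pendant '[{"rx":0,"ry":0,"rz":0,"tx":0,"ty":0,"tz":-0.015,"hand":0.5},{"rx":0,"ry":0,"rz":0,"tx":0,"ty":0,"tz":-0.04,"hand":0.5},{"rx":0,"ry":0,"rz":0,"tx":0,"ty":0,"tz":-0.07,"hand":0.5},{"rx":0,"ry":0,"rz":0,"tx":0,"ty":-0.01,"tz":-0.1,"hand":0.5},{"rx":0,"ry":0,"rz":0,"tx":0.01,"ty":-0.03,"tz":-0.13,"hand":0.5},{"rx":-0.2,"ry":-4,"rz":-0.8,"tx":0.02,"ty":-0.055,"tz":-0.16,"hand":0.5},{"rx":-0.4,"ry":-8,"rz":-1.6,"tx":0.03,"ty":-0.08,"tz":-0.18,"hand":0.5},{"rx":-0.7,"ry":-13,"rz":-2.6,"tx":0.04,"ty":-0.105,"tz":-0.2,"hand":0.5},{"rx":-0.9,"ry":-18,"rz":-3.5,"tx":0.05,"ty":-0.13,"tz":-0.21,"hand":0.5},{"rx":-1.2,"ry":-23,"rz":-4.5,"tx":0.06,"ty":-0.145,"tz":-0.216,"hand":0.5},{"rx":-1.4,"ry":-27,"rz":-5.3,"tx":0.064,"ty":-0.153,"tz":-0.216,"hand":0.5},{"rx":-1.57,"ry":-30,"rz":-5.86,"tx":0.066,"ty":-0.157,"tz":-0.216,"hand":0.5}]' 50
python3 -m pendant '[{"rx":0,"ry":0,"rz":0,"tx":0,"ty":0,"tz":0,"hand":0.5},{"rx":0,"ry":0,"rz":0,"tx":0,"ty":0,"tz":0,"hand":0.5},{"rx":0,"ry":0,"rz":0,"tx":0,"ty":0,"tz":0,"hand":0.5}]'
cat >> h.py <<'E'
def slipR(yaw):
    M=(slip((0,0),yaw,np.eye(3))-slip((0,0),yaw,[0,0,0])).T
    return Ro.from_matrix(np.array([M[:,0],-M[:,1],-M[:,2]]).T)
def rel(o,yaw,tgt):
    s=state();Rt=slipR(yaw);O=slip(o,yaw,[0,0,0])[0]
    p=Rt.inv().apply(s["ee_pos"]-O)*[1,-1,-1]*1000
    print("t",s["time"],"TCP in slip mm",np.round(p,2),"F slip",np.round(Rt.inv().apply(s["ft_force"])*[1,-1,-1],1),"w",s["gripper_width"],"joints",np.round(s["joints"],2))
    go(slip(o,yaw,[np.array(tgt)/1000])[0],Rt)
E
python3 - <<'E'
from h import *
S=avg("side",2);T=avg("top",2);np.savez("f5.npz",S=S,T=T)
rel((.4829,.2294),80.5,[-210,0,1.5])
def crop(I,u,v,w,h):
    return cv2.resize(I[v-h//2:v+h//2,u-w//2:u+w//2][...,::-1],(400,300),interpolation=cv2.INTER_CUBIC).clip(0,255).astype(np.uint8)
cv2.imwrite("pics/z5.png",np.hstack([crop(T,235,220,160,120),crop(S,275,215,160,120)]))
E
```

```text
time: 14.85
ee_pos: [0.4508, 0.0519, 0.2163]
tool_rot: [-3.141, 0.526, 1.407]
ft_force: [-0.6, 0.9, -2.3]
gripper_width: 0.0584
grip_force: 54.1
time: 15.15
ee_pos: [0.4522, 0.0502, 0.2164]
tool_rot: [3.141, 0.523, 1.404]
ft_force: [-0.7, 0.0, -2.4]
gripper_width: 0.0587
grip_force: 54.1
t 15.35 TCP in slip mm [-240.12    0.55   52.1 ] F slip [ 0.5 -0.2 -1.7] w 0.05850031464474499 joints [ 0.26  0.04  1.92 -0.48  1.43  0.56]
rot [-0.01 -0.   -0.08] t [0.0301 0.0005 0.0506]
```

View pics/z5.png

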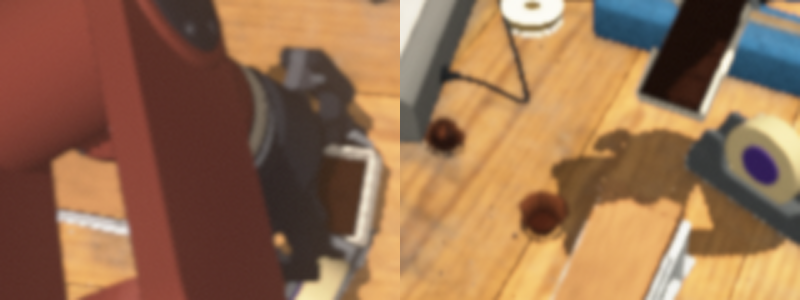

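The tray is held level along the slope with the bar in it. In the side crop its front end sits at (685,100), above the case mouth. Moving to 20 mm before the mouth.

```bash
python3 -m pendant '[{"rx":0,"ry":0,"rz":0,"tx":0.01,"ty":0.0005,"tz":0.015,"hand":0.5},{"rx":0,"ry":0,"rz":0,"tx":0.02,"ty":0.0005,"tz":0.03,"hand":0.5},{"rx":0,"ry":0,"rz":0,"tx":0.03,"ty":0.0005,"tz":0.045,"hand":0.5},{"rx":0,"ry":0,"rz":0,"tx":0.04,"ty":0.0005,"tz":0.0505,"hand":0.5},{"rx":0,"ry":0,"rz":0,"tx":0.04,"ty":0.0005,"tz":0.0505,"hand":0.5},{"rx":0,"ry":0,"rz":0,"tx":0.04,"ty":0.0005,"tz":0.0505,"hand":0.5},{"rx":0,"ry":0,"rz":0,"tx":0.04,"ty":0.0005,"tz":0.0505,"hand":0.5}]' 50
python3 - <<'E'
from h import *
S=avg("side",3);np.savez("f6.npz",S=S)
o=(.4829,.2294);yaw=80.5
rel(o,yaw,[-200,0,1.5])
def prof(a,b,k):
    uv=proj("side",slip(o,yaw,np.linspace(a,b,k)/1000)).astype(np.float32)
    return cv2.remap(S,uv[:,0],uv[:,1],cv2.INTER_CUBIC)[:,0].astype(int)
# tray rim top in slip z = 1.5+17=18.5 ; across, at several x behind front (-85)
for x in(-92,-100,-108,-86.5):
    p=prof((x,-44,18.5),(x,44,18.5),45);print("tray x",x,"R",p[:,0],"B",p[:,2])
p=prof((-120,0,18.5),(-60,0,18.5),31);print("axial -120..2mm R",p[:,0],"B",p[:,2])
for x in(-45,-20,10,40):
    p=prof((x,-44,22),(x,44,22),45);print("case x",x,"R",p[:,0][:10],p[:,0][-10:],"B",p[:,2][:10],p[:,2][-10:])
E
```

```text
time: 16.05
ee_pos: [0.4551, 0.06, 0.1536]
tool_rot: [3.139, 0.524, 1.404]
ft_force: [0.6, 0.7, -1.8]
gripper_width: 0.0587
grip_force: 54.1
t 16.2 TCP in slip mm [-199.78   -0.25    2.51] F slip [ 0.4  0.6 -2.2] w 0.05806532063919898 joints [ 0.28  0.14  1.94 -0.48  1.33  0.63]
rot [ 0.08 -0.01 -0.04] t [-0.0002 -0.0003  0.001 ]
tray x -92 R [192 162 130 118 113 112 119 137 146 122  77  44  36  33  34  32  31  35
  34  33  37  39  38  42  49  54  56  53  54  57  53  45  42  41  58 111
 166 180 156 128 106  96  96  96  92] B [ 91  75  58  51  48  49  61  91 112  97  57  27  18  15  16  15  14  18
  17  15  19  19  17  18  19  21  24  23  22  25  25  20  20  22  39  87
 137 149 125  91  65  58  66  73  71]
tray x -100 R [233 232 231 226 223 221 218 211 187 140  82  42  28  28  28  28  28  28
  29  30  33  40  49  54  57  61  63  64  65  66  66  66  64  63  86 160
 227 238 190 114  68  58  59  59  58] B [106 103 102  98  95  95 102 118 123 103  60  24  10   9   9   9   8   9
  10  10  11  14  16  17  18  20  20  21  22  22  23  23  22  24  55 127
 200 210 160  97  65  60  60  60  60]
t
[... 1051 characters left out ...]
5 R [107 106 105 107 115 128 139 139 137 135] [239 237 238 237 209 163 171 225 247 246] B [46 44 43 44 48 55 60 60 59 58] [113 110 111 109  90  79 128 210 243 241]
case x -20 R [124 118 112 111 115 122 133 145 159 173] [240 239 238 232 200 182 215 228 214 215] B [53 51 49 52 60 67 68 65 67 72] [113 113 111 103  91 122 194 218 205 206]
case x 10 R [236 234 224 187 159 185 220 229 229 228] [239 240 239 234 201 178 209 221 204 206] B [108 105  96  79  80 106 118 110 104 102] [113 114 113 105  91 118 186 208 194 197]
case x 40 R [231 230 231 235 236 234 233 231 231 231] [231 233 235 230 199 177 212 224 205 213] B [ 94  92  95 104 121 136 131 115 106 104] [105 107 109 103  91 122 193 212 195 203]
```

```bash
python3 -m pendant '[{"rx":0,"ry":0,"rz":0,"tx":0.005,"ty":0,"tz":0,"hand":0.5},{"rx":0,"ry":0,"rz":0,"tx":0.01,"ty":0,"tz":0,"hand":0.5},{"rx":0,"ry":0,"rz":0,"tx":0.015,"ty":0,"tz":0,"hand":0.5},{"rx":0,"ry":0,"rz":0,"tx":0.018,"ty":0,"tz":0,"hand":0.5},{"rx":0,"ry":0,"rz":0,"tx":0.021,"ty":0,"tz":0,"hand":0.5},{"rx":0,"ry":0,"rz":0,"tx":0.024,"ty":0,"tz":0,"hand":0.5},{"rx":0,"ry":0,"rz":0,"tx":0.027,"ty":0,"tz":0,"hand":0.5},{"rx":0,"ry":0,"rz":0,"tx":0.027,"ty":0,"tz":0,"hand":0.5},{"rx":0,"ry":0,"rz":0,"tx":0.027,"ty":0,"tz":0,"hand":0.5}]' 50
python3 - <<'E'
from h import *
rel((.4829,.2294),80.5,[-165,0,2.5])
E
```

```text
time: 17.1
ee_pos: [0.458, 0.0827, 0.1391]
tool_rot: [-3.141, 0.525, 1.405]
ft_force: [-1.4, -1.8, -0.5]
gripper_width: 0.0585
grip_force: 54.2
t 17.1 TCP in slip mm [-172.73    0.33    1.62] F slip [-1.5  1.1 -1.4] w 0.05847917290072901 joints [ 0.32  0.19  1.92 -0.47  1.33  0.67]
rot [-0.    0.05  0.  ] t [ 0.0077  0.0003 -0.0009]
```

```bash
python3 -m pendant '[{"rx":0,"ry":0,"rz":0,"tx":0.003,"ty":0,"tz":0,"hand":0.5},{"rx":0,"ry":0,"rz":0,"tx":0.006,"ty":0,"tz":0,"hand":0.5},{"rx":0,"ry":0,"rz":0,"tx":0.009,"ty":0,"tz":0,"hand":0.5},{"rx":0,"ry":0,"rz":0,"tx":0.012,"ty":0,"tz":0,"hand":0.5},{"rx":0,"ry":0,"rz":0,"tx":0.012,"ty":0,"tz":0,"hand":0.5},{"rx":0,"ry":0,"rz":0,"tx":0.012,"ty":0,"tz":0,"hand":0.5}]' 50
python3 - <<'E'
from h import *
rel((.4829,.2294),80.5,[-165,0,2.5])
S=avg("side",2);np.savez("f7.npz",S=S)
o=(.4829,.2294);yaw=80.5
def prof(a,b,k):
    uv=proj("side",slip(o,yaw,np.linspace(a,b,k)/1000)).astype(np.float32)
    return cv2.remap(S,uv[:,0],uv[:,1],cv2.INTER_CUBIC)[:,0].astype(int)
for w in(-20,0,20):
    p=prof((-110,w,19),(-30,w,19),41);print("axial -110..2mm R",p[:,0],"B",p[:,2])
for x in(-45,-20,10,40):
    p=prof((x,-44,22),(x,44,22),45);print("case x",x,"R",p[:,0][:10],p[:,0][-10:],"B",p[:,2][:10],p[:,2][-10:])
for w in(-20,20):
    p=prof((55,w,22),(85,w,22),16);print("low R",p[:,0])
E
```

```text
time: 17.7
ee_pos: [0.4578, 0.0846, 0.1375]
tool_rot: [-3.137, 0.548, 1.405]
ft_force: [-7.4, -23.5, 15.5]
gripper_width: 0.0588
grip_force: 54.2
t 17.7 TCP in slip mm [-170.38    0.82    1.15] F slip [-28.9   3.5   1.2] w 0.058773712114113315 joints [ 0.33  0.2   1.91 -0.49  1.34  0.69]
rot [-0.24  1.4   0.02] t [ 0.0053  0.0008 -0.0015]
axial -110..2mm R [ 61  61  59  53  54  50  43  39  35  37  34  34  38  36  38  36  34  34
  33  35  38  56  93 120 131 134 133 130 130 133 137 138 138 138 138 138
 139 140 139 139 138] B [25 26 25 22 21 21 20 20 16 18 16 16 20 19 20 19 16 16 15 16 17 23 38 50
 55 56 56 55 54 56 58 57 58 58 58 59 59 59 59 59 58]
axial -110..2mm R [ 29  30  29  29  30  30  30  30  29  29  29  30  31  31  32  33  33  35
  39  43  46  53  78 128 186 214 201 160 136 135 138 139 137 135 135 135
 136 135 136 136 137] B [  9  12  11   9  10  10  10  10   9   9  10  11  11  10  10  11  12  12
  14  16  16  24  55 103 156 184 169 123  82  62  59  59  58  57  57  57
  57  56  58  58  58]
axial -110..2mm R [ 58  65  68  68  68  68  68  65  61  56  59  66  68  68  67  68  69  6
[... 368 characters left out ...]
  57  53  57  83 121 143 144]
case x -20 R [128 121 116 115 120 129 134 135 135 134] [223 236 237 234 199 179 215 229 203 188] B [54 52 50 53 62 70 69 61 58 57] [ 98 108 111 105  92 123 197 220 194 180]
case x 10 R [123 121 119 117 118 122 126 125 124 123] [241 242 241 235 200 179 213 226 208 210] B [52 51 49 50 57 65 65 57 54 53] [115 115 115 106  91 121 191 213 198 201]
case x 40 R [235 233 230 221 210 215 230 233 233 234] [234 236 237 233 205 185 217 227 209 217] B [ 97  95  93  93 102 119 124 115 108 108] [108 110 111 106  95 127 197 217 200 208]
low R [233 233 232 231 230 221 193 160 142 139 144 174 225 244 244 234]
low R [235 234 233 233 232 228 200 161 143 140 144 175 227 247 247 236]
```

Run:
```python
from h import *
s=state();R=slipR(80.5)
F=R.inv().apply(s["ft_force"])*[1,-1,-1];M=R.inv().apply(s["moment"])*[1,-1,-1]
print("F",F.round(1),"M",M.round(3))
# r from sensor to contact, rx=.115
rx=.115
print("rz",(M[1]+rx*F[2])/F[0],"ry",(rx*F[1]-M[2])/F[0])
rel((.4829,.2294),80.5,[-165,0,2.5]);print(s["moment"],s["joint_efforts"].round(1))
```

```text
F [-28.8   2.7   0.8] M [0.365 3.967 0.213]
rz -0.14077478757806705 ry -0.0032094572459031184
t 17.8 TCP in slip mm [-170.39    0.84    1.13] F slip [-28.8   2.7   0.8] w 0.05883062859006679 joints [ 0.33  0.2   1.91 -0.49  1.34  0.69]
rot [-0.24  1.39  0.01] t [ 0.0054  0.0008 -0.0015]
[-3.84263003e+00  1.07141230e+00  1.94547935e-03] [ 10.  -28.4 -27.3   4.1  -4.4   0.2]
```

Run:
```python
from h import *
S=avg("side",4);np.savez("f8.npz",S=S)
print(proj("side",slip((.4829,.2294),80.5,[[-.065,0,.022],[-.065,.0335,.022],[-.065,-.0335,.022]])))
cv2.imwrite("pics/z8.png",cv2.resize(S[200:260,255:335][...,::-1],(800,600),interpolation=cv2.INTER_LANCZOS4).clip(0,255).astype(np.uint8))
```

```text
[[292.15131294 231.01167811]
 [307.22109122 236.90175714]
 [277.55683952 225.30737375]]
```

View pics/z8.png

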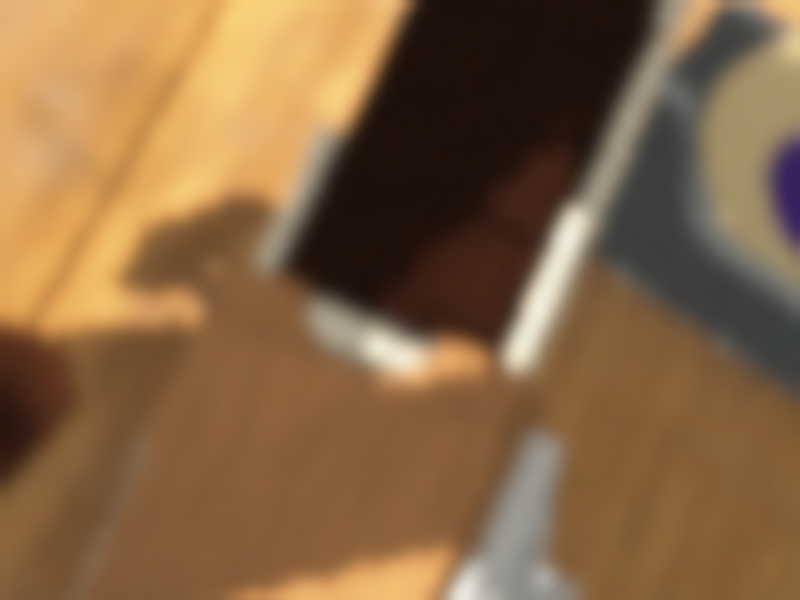

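The last picture shows the tray nose inside the mouth: its front rim appears in the thumb cut at about (370,340), and the bar's front end is right at the mouth line. So a raised bar edge could be what catches. I'll triangulate the bar's height from the earlier frames.

Run:
```python
from h import *
f0=np.load("f0.npz");f3=np.load("f3.npz");f4=np.load("f4.npz")
def ends(I,n,c,yaw,z,rng,half,axis,offs):
    a=np.radians(yaw);L=np.array([np.cos(a),np.sin(a)]);W=np.array([np.sin(a),-np.cos(a)])
    A,B=(L,W) if axis=="L" else (W,L);out=[]
    for o in offs:
        for sg in(-1,1):
            r=np.arange(half-12,half+12,.25)
            P=np.array(c)+o/1e3*B+sg*A*(r/1e3)[:,None]
            uv=proj(n,np.c_[P,np.full(len(r),z)]).astype(np.float32)
            p=cv2.remap(I.mean(2),uv[:,0],uv[:,1],cv2.INTER_CUBIC)[:,0]
            lo=p[:15].mean();hi=p[15:].max();k=np.argmax(p>(lo+80)/1 if hi>lo+80 else p>(lo+hi)/2);out.append(round(float(sg*r[k]),1))
    return out
for nm,fr,c,yaw in(("table",f0,(.6592,.2346),98.5),):
    for n,k in(("top","T"),("side","S")):
        print(nm,n,"L",ends(fr[k],n,c,yaw,.0095,0,60.5,"L",(-12,0,12)),"W",ends(fr[k],n,c,yaw,.0095,0,25.5,"W",(-40,0,40)))
for z in(.012,.0145,.017,.0195):
    c,yaw=(.5998,-.0064),74.5
    print(z,"top L",ends(f4["T"],"top",c,yaw,z,0,60.5,"L",(-12,0,12)),"W",ends(f4["T"],"top",c,yaw,z,0,25.5,"W",(-40,0,40)))
    print(z,"side L",ends(f3["S"],"side",c,yaw,z,0,60.5,"L",(-12,0,12)),"W",ends(f3["S"],"side",c,yaw,z,0,25.5,"W",(-40,0,40)))
```

```text
table top L [-60.0, 60.8, -61.2, 60.2, -60.2, 60.5] W [-26.2, 35.8, -26.2, 25.5, -27.2, 25.8]
table side L [-61.8, 66.2, -61.5, 65.8, -62.0, 65.8] W [-28.8, 27.2, -28.0, 28.0, -28.8, 27.8]
0.012 top L [-57.8, 62.2, -57.5, 63.8, -57.0, 62.2] W [-25.2, 27.2, -25.2, 29.5, -25.8, 27.0]
0.012 side L [-59.0, 57.8, -58.5, 56.2, -58.8, 57.2] W [-20.5, 25.5, -25.5, 28.2, -24.2, 28.0]
0.0145 top L [-57.5, 62.2, -57.0, 64.0, -56.5, 62.2] W [-26.0, 26.5, -26.0, 28.5, -26.2, 26.2]
0.0145 side L [-57.0, 59.5, -57.2, 58.8, -57.0, 59.0] W [-22.0, 24.2, -27.8, 26.2, -26.2, 26.0]
0.017 top L [-57.2, 62.2, -56.8, 64.0, -56.2, 62.2] W [-26.5, 25.8, -26.5, 27.8, -27.0, 25.2]
0.017 side L [-56.2, 61.8, -56.5, 61.0, -56.2, 61.0] W [-23.5, 22.2, -29.8, 24.2, -27.5, 24.0]
0.0195 top L [-56.8, 62.2, -56.5, 63.8, -56.0, 62.5] W [-27.2, 25.0, -27.0, 27.0, -27.5, 24.5]
0.0195 side L [-56.0, 63.2, -57.0, 63.2, -56.5, 63.2] W [-25.0, 21.2, -31.2, 22.8, -29.0, 22.5]
```

The evidence (contact at mouth height, central, purely axial, tray slipped about 5 mm in the grip) fits the bar's front end sitting slightly proud. I'll back out, set the tray down, press the bar home and regrasp.

```bash
python3 -m pendant '[{"rx":0,"ry":0,"rz":0,"tx":-0.02,"ty":0,"tz":0,"hand":0.5},{"rx":0,"ry":0,"rz":0,"tx":-0.04,"ty":0,"tz":0,"hand":0.5},{"rx":0,"ry":0,"rz":0,"tx":-0.06,"ty":0,"tz":-0.01,"hand":0.5},{"rx":0,"ry":0,"rz":0,"tx":-0.06,"ty":0,"tz":-0.03,"hand":0.5},{"rx":0,"ry":0,"rz":0,"tx":-0.06,"ty":0,"tz":-0.05,"hand":0.5},{"rx":0,"ry":0,"rz":0,"tx":-0.06,"ty":0,"tz":-0.05,"hand":0.5},{"rx":0,"ry":0,"rz":0,"tx":-0.06,"ty":0,"tz":-0.05,"hand":0.5}]' 50
python3 - <<'E'
from h import *
rel((.4829,.2294),80.5,[-210,0,2.5])
S=avg("side",2);np.savez("f9.npz",S=S)
o=(.4829,.2294);yaw=80.5;s=state()
go([.5877,-.0502,.05],Rdown(74.5))
E
```

```text
time: 18.7
ee_pos: [0.4554, 0.0669, 0.206]
tool_rot: [3.141, 0.523, 1.405]
ft_force: [-0.1, 0.2, -2.0]
gripper_width: 0.0583
grip_force: 55.5
t 18.7 TCP in slip mm [-220.05    0.26   51.58] F slip [ 1.2  0.1 -1.6] w 0.058348019153137524 joints [ 0.29  0.08  1.9  -0.47  1.43  0.59]
rot [ 0.05 -0.04  0.01] t [0.01   0.0002 0.0491]
rot [ 1.46 30.03  5.9 ] t [-0.0031  0.151   0.1804]
```

```bash
python3 -m pendant '[{"rx":0.1,"ry":2,"rz":0.4,"tx":0,"ty":0.015,"tz":0,"hand":0.5},{"rx":0.3,"ry":6,"rz":1.2,"tx":0,"ty":0.04,"tz":0.02,"hand":0.5},{"rx":0.5,"ry":11,"rz":2.2,"tx":0,"ty":0.065,"tz":0.045,"hand":0.5},{"rx":0.8,"ry":16,"rz":3.1,"tx":-0.001,"ty":0.09,"tz":0.075,"hand":0.5},{"rx":1,"ry":21,"rz":4.1,"tx":-0.002,"ty":0.115,"tz":0.11,"hand":0.5},{"rx":1.2,"ry":26,"rz":5.1,"tx":-0.003,"ty":0.135,"tz":0.14,"hand":0.5},{"rx":1.46,"ry":30,"rz":5.9,"tx":-0.003,"ty":0.147,"tz":0.165,"hand":0.5},{"rx":1.46,"ry":30,"rz":5.9,"tx":-0.003,"ty":0.151,"tz":0.18,"hand":0.5},{"rx":1.46,"ry":30,"rz":5.9,"tx":-0.003,"ty":0.151,"tz":0.18,"hand":0.5},{"rx":1.46,"ry":30,"rz":5.9,"tx":-0.003,"ty":0.151,"tz":0.18,"hand":0.5},{"rx":1.46,"ry":30,"rz":5.9,"tx":-0.003,"ty":0.151,"tz":0.18,"hand":0.5}]' 50
python3 - <<'E'
from h import *
go([.5877,-.0502,.0015],Rdown(74.5))
S=avg("side",2);np.savez("f10.npz",S=S)
def line(z):
    a=np.radians(74.5);L=np.array([np.cos(a),np.sin(a)]);W=np.array([np.sin(a),-np.cos(a)]);s=state();c=s["ee_pos"][:2]
    r=np.arange(60,130,2);P=c+L*(r/1e3)[:,None];uv=proj("side",np.c_[P,np.full(len(r),z)]).astype(np.float32)
    return cv2.remap(S.mean(2),uv[:,0],uv[:,1],2)[:,0].astype(int)
z=state()["ee_pos"][2]-.0014
print(line(z+.017))
E
```

```text
time: 19.9
ee_pos: [0.5896, -0.0486, 0.053]
tool_rot: [3.138, 0.0, 1.302]
ft_force: [-0.0, 0.0, -1.2]
gripper_width: 0.0587
grip_force: 55.4
rot [0.21 0.   0.11] t [-0.0021 -0.0015  0.0515]
[ 28  27  26  27  26  26  26  27  27  28  29  28  28  27  26  25  26  27
  28  28  29  33  49  85 129 170 190 191 182 168 155 144 122 103  87]
```

```bash
python3 -m pendant '[{"rx":0,"ry":0,"rz":0,"tx":0,"ty":0,"tz":0.02,"hand":0.5},{"rx":0,"ry":0,"rz":0,"tx":0,"ty":0,"tz":0.035,"hand":0.5},{"rx":0,"ry":0,"rz":0,"tx":0,"ty":0,"tz":0.044,"hand":0.5},{"rx":0,"ry":0,"rz":0,"tx":0,"ty":0,"tz":0.048,"hand":0.5},{"rx":0,"ry":0,"rz":0,"tx":0,"ty":0,"tz":0.0515,"hand":0.5},{"rx":0,"ry":0,"rz":0,"tx":0,"ty":0,"tz":0.0515,"hand":0.5},{"rx":0,"ry":0,"rz":0,"tx":0,"ty":0,"tz":0.0515,"hand":0.5},{"rx":0,"ry":0,"rz":0,"tx":0,"ty":0,"tz":0.0515,"hand":0.5}]' 50
python3 -c "
from h import *
go([.5877,-.0502,.0015],Rdown(74.5)); print(state()['moment'])"
```

```text
time: 20.8
ee_pos: [0.5891, -0.0495, 0.0014]
tool_rot: [3.14, -0.0, 1.3]
ft_force: [-3.1, 1.4, 6.2]
gripper_width: 0.0587
grip_force: 56.3
rot [ 0.09 -0.03 -0.01] t [-0.0011 -0.0012 -0.0001]
[0.20489487 0.73686175 0.00854621]
```

```bash
python3 -m pendant '[{"rx":0,"ry":0,"rz":0,"tx":0,"ty":0,"tz":0,"hand":0.75},{"rx":0,"ry":0,"rz":0,"tx":0,"ty":0,"tz":0,"hand":0.85},{"rx":0,"ry":0,"rz":0,"tx":0,"ty":0,"tz":0,"hand":0.85},{"rx":0,"ry":0,"rz":0,"tx":0,"ty":0,"tz":-0.03,"hand":0.85},{"rx":0,"ry":0,"rz":0,"tx":0,"ty":0,"tz":-0.06,"hand":0.85},{"rx":0,"ry":0,"rz":0,"tx":0.03,"ty":0,"tz":-0.06,"hand":0},{"rx":0,"ry":0,"rz":0,"tx":0.06,"ty":0,"tz":-0.06,"hand":0},{"rx":0,"ry":0,"rz":0,"tx":0.09,"ty":0,"tz":-0.06,"hand":0},{"rx":0,"ry":0,"rz":0,"tx":0.09,"ty":0,"tz":-0.04,"hand":0},{"rx":0,"ry":0,"rz":0,"tx":0.09,"ty":0,"tz":-0.03,"hand":0},{"rx":0,"ry":0,"rz":0,"tx":0.09,"ty":0,"tz":-0.03,"hand":0},{"rx":0,"ry":0,"rz":0,"tx":0.09,"ty":0,"tz":-0.03,"hand":0}]' 50
python3 -m pendant '[{"rx":0,"ry":0,"rz":0,"tx":0,"ty":0,"tz":0.004,"hand":0},{"rx":0,"ry":0,"rz":0,"tx":0,"ty":0,"tz":0.008,"hand":0},{"rx":0,"ry":0,"rz":0,"tx":0,"ty":0,"tz":0.009,"hand":0},{"rx":0,"ry":0,"rz":0,"tx":0,"ty":0,"tz":0.009,"hand":0}]'
python3 -m pendant '[{"rx":0,"ry":0,"rz":0,"tx":0,"ty":0,"tz":0.003,"hand":0},{"rx":0,"ry":0,"rz":0,"tx":0,"ty":0,"tz":0.003,"hand":0},{"rx":0,"ry":0,"rz":0,"tx":0,"ty":0,"tz":0.003,"hand":0}]'
```

```text
time: 22.0
ee_pos: [0.6125, 0.0364, 0.0299]
tool_rot: [3.141, 0.0, 1.299]
ft_force: [0.3, -0.5, 1.1]
gripper_width: 0.0005
grip_force: 0.0
time: 22.4
ee_pos: [0.6129, 0.0368, 0.0213]
tool_rot: [3.14, -0.0, 1.3]
ft_force: [-0.5, -0.3, -0.3]
gripper_width: 0.0001
grip_force: 0.0
time: 22.7
ee_pos: [0.613, 0.037, 0.0184]
tool_rot: [3.14, -0.0, 1.3]
ft_force: [0.6, -0.7, 0.5]
gripper_width: -0.0
grip_force: 0.0
```

```bash
python3 -m pendant '[{"rx":0,"ry":0,"rz":0,"tx":0,"ty":0,"tz":0.002,"hand":0},{"rx":0,"ry":0,"rz":0,"tx":0,"ty":0,"tz":0.002,"hand":0},{"rx":0,"ry":0,"rz":0,"tx":0,"ty":0,"tz":0.002,"hand":0}]'
python3 -m pendant '[{"rx":0,"ry":0,"rz":0,"tx":0,"ty":0,"tz":0.002,"hand":0},{"rx":0,"ry":0,"rz":0,"tx":0,"ty":0,"tz":0.002,"hand":0},{"rx":0,"ry":0,"rz":0,"tx":0,"ty":0,"tz":0.003,"hand":0},{"rx":0,"ry":0,"rz":0,"tx":0,"ty":0,"tz":0.003,"hand":0}]'
```

```text
time: 23.0
ee_pos: [0.613, 0.037, 0.0164]
tool_rot: [3.14, -0.0, 1.3]
ft_force: [0.6, 0.3, -0.6]
gripper_width: 0.0
grip_force: 0.0
time: 23.4
ee_pos: [0.6134, 0.037, 0.0146]
tool_rot: [3.139, -0.0, 1.3]
ft_force: [-3.0, -0.1, 6.1]
gripper_width: -0.0004
grip_force: 3.0
```

```bash
python3 -c "
from h import *
for i in range(3):
    s=state();print(s['ft_force'].round(2),s['moment'].round(3),s['moment'][1]/s['ft_force'][0]);grab_frame('side')
"
```

```text
[-3.04 -0.06  6.13] [ 0.006  0.34  -0.068] -0.11162361303094306
[-0.92 -0.44  5.35] [ 0.013  0.355 -0.025] -0.38562313401353243
[-2.07  0.87  6.21] [ 0.012  0.343 -0.014] -0.16569744511181717
```

The press shows the bar top at 14.6 mm, so the front end is seated now, and the jam presumably knocked it down. I'll move aside and re-measure the tray.

```bash
python3 -m pendant '[{"rx":0,"ry":0,"rz":0,"tx":0,"ty":0,"tz":-0.03,"hand":0},{"rx":0,"ry":0,"rz":0,"tx":0.03,"ty":0,"tz":-0.07,"hand":1},{"rx":0,"ry":0,"rz":0,"tx":0.08,"ty":-0.02,"tz":-0.12,"hand":1},{"rx":0,"ry":0,"rz":0,"tx":0.13,"ty":-0.04,"tz":-0.15,"hand":1},{"rx":0,"ry":0,"rz":0,"tx":0.18,"ty":-0.05,"tz":-0.17,"hand":1},{"rx":0,"ry":0,"rz":0,"tx":0.2,"ty":-0.05,"tz":-0.18,"hand":1},{"rx":0,"ry":0,"rz":0,"tx":0.2,"ty":-0.05,"tz":-0.18,"hand":1}]'
python3 - <<'E'
from h import *
S=avg("side",3);T=avg("top",3);np.savez("f11.npz",S=S,T=T);print(state()["ee_pos"],state()["time"])
f4=np.load("f4.npz")
def P(I,n,c,yaw):
  a=np.radians(yaw);L=np.array([np.cos(a),np.sin(a)]);W=np.array([np.sin(a),-np.cos(a)]);c=np.array(c)
  g=lambda pts:cv2.remap(I.mean(2),*[np.ascontiguousarray(x) for x in proj(n,np.c_[pts,np.full(len(pts),.017)]).astype(np.float32).T],2)[:,0].astype(int)
  r=np.arange(46,78,2)/1e3
  for w in(-.012,.012):print(n,"w",w,"-end",g(c+w*W-L*r[:,None]),"+end",g(c+w*W+L*r[:,None]))
  q=np.arange(18,42,2)/1e3
  for l in(-.045,.045):print(n,"l",l,"-side",g(c+l*L-W*q[:,None]),"+side",g(c+l*L+W*q[:,None]))
P(T,"top",(.6005,-.0055),74.5);print("before");P(f4["T"],"top",(.5998,-.0064),74.5)
E
```

```text
time: 24.25
ee_pos: [0.6196, 0.2484, 0.1975]
tool_rot: [3.134, -0.006, 1.305]
ft_force: [0.3, -0.6, 0.5]
gripper_width: 0.0849
grip_force: 0.0
[0.61696969 0.24113104 0.19124936] 24.55
top w -0.012 -end [ 69  68  69  80 118 168 203 207 187 165 160 160 162 164 164 164] +end [ 64  65  64  65  65  64  63  67  93 147 194 203 184 165 160 157]
top w 0.012 -end [ 69  69  69  84 121 169 205 211 194 171 159 157 157 158 159 160] +end [ 64  64  65  64  64  65  63  67  89 142 196 212 194 172 163 164]
top l -0.045 -side [ 69  71  94 149 197 199 178 172 177 179 179 180] +side [ 68  77  98 127 154 188 210 205 183 169 166 164]
top l 0.045 -side [ 65  65  83 136 187 194 165 139 138 143 146 148] +side [ 63  70  89 117 151 191 214 202 171 149 144 144]
before
top w -0.012 -end [ 54  53  53  54  69 108 149 170 178 178 160 140 134 135 134 133] +end [ 53  53  54  54  54  54  60  89 132 157 152 137 131 131 132 133]
top w 0.012 -end [ 52  53  53  56  84 133 170 181 182 176 156 135 129 129 130 132] +end [ 53  53  52  53  54  52  56  84 130 159 157 142 135 134 135 135]
top l -0.045 -side [ 55  54  56  81 131 166 158 140 140 146 150 152] +side [ 53  55  70 101 142 173 177 157 143 139 137 135]
top l 0.045 -side [ 53  53  53  67 114 162 170 145 123 119 121 121] +side [ 51  54  65  97 144 170 163 141 128 123 119 116]
```

The tray hadn't slipped in the grip, and the bar is now about 1 mm further back and centred. I'll regrasp at the same TCP pose.

```bash
python3 -c "
from h import *
go([.5891,-.0495,.06],Rdown(74.5))"
```

```text
rot [-0.06  0.14 -0.1 ] t [-0.2871  0.0514  0.1319]
```

```bash
python3 -m pendant '[{"rx":0,"ry":0,"rz":0,"tx":-0.05,"ty":0.01,"tz":0.02,"hand":1},{"rx":0,"ry":0,"rz":0,"tx":-0.1,"ty":0.02,"tz":0.04,"hand":1},{"rx":0,"ry":0,"rz":0,"tx":-0.15,"ty":0.03,"tz":0.06,"hand":1},{"rx":0,"ry":0,"rz":0,"tx":-0.2,"ty":0.04,"tz":0.09,"hand":1},{"rx":0,"ry":0,"rz":0,"tx":-0.25,"ty":0.048,"tz":0.115,"hand":1},{"rx":0,"ry":0,"rz":0,"tx":-0.28,"ty":0.051,"tz":0.132,"hand":1},{"rx":0,"ry":0,"rz":0,"tx":-0.287,"ty":0.0515,"tz":0.132,"hand":1},{"rx":0,"ry":0,"rz":0,"tx":-0.287,"ty":0.0515,"tz":0.132,"hand":1},{"rx":0,"ry":0,"rz":0,"tx":-0.287,"ty":0.0515,"tz":0.132,"hand":1},{"rx":0,"ry":0,"rz":0,"tx":-0.287,"ty":0.0515,"tz":0.132,"hand":1}]' 60
python3 -c "
from h import *
go([.5891,-.0495,.002],Rdown(74.5))"
```

```text
time: 25.55
ee_pos: [0.5915, -0.0469, 0.0619]
tool_rot: [3.139, -0.001, 1.3]
ft_force: [-0.5, 0.4, 0.4]
gripper_width: 0.0854
grip_force: 0.0
rot [ 0.16 -0.03 -0.01] t [-0.0032 -0.0018  0.0599]
```

```bash
python3 -m pendant '[{"rx":0,"ry":0,"rz":0,"tx":-0.002,"ty":-0.001,"tz":0.02,"hand":1},{"rx":0,"ry":0,"rz":0,"tx":-0.002,"ty":-0.001,"tz":0.04,"hand":1},{"rx":0,"ry":0,"rz":0,"tx":-0.002,"ty":-0.001,"tz":0.054,"hand":1},{"rx":0,"ry":0,"rz":0,"tx":-0.002,"ty":-0.001,"tz":0.0595,"hand":1},{"rx":0,"ry":0,"rz":0,"tx":-0.002,"ty":-0.001,"tz":0.0595,"hand":1},{"rx":0,"ry":0,"rz":0,"tx":-0.002,"ty":-0.001,"tz":0.0595,"hand":1}]' 60
python3 -c "
from h import *
go([.5891,-.0495,.002],Rdown(74.5))"
```

```text
time: 26.15
ee_pos: [0.5906, -0.0487, 0.0027]
tool_rot: [3.138, -0.0, 1.301]
ft_force: [0.1, 0.1, -0.2]
gripper_width: 0.0857
grip_force: 0.0
rot [ 0.19 -0.01  0.03] t [-0.0012 -0.0012  0.0007]
```

Close, then lift and tilt to the pre-insertion pose.

```bash
python3 -m pendant '[{"rx":0,"ry":0,"rz":0,"tx":-0.001,"ty":-0.001,"tz":0.0005,"hand":0.8},{"rx":0,"ry":0,"rz":0,"tx":-0.001,"ty":-0.001,"tz":0.0005,"hand":0.72},{"rx":0,"ry":0,"rz":0,"tx":-0.001,"ty":-0.001,"tz":0.0005,"hand":0.6},{"rx":0,"ry":0,"rz":0,"tx":-0.001,"ty":-0.001,"tz":0.0005,"hand":0.5},{"rx":0,"ry":0,"rz":0,"tx":-0.001,"ty":-0.001,"tz":0.0005,"hand":0.5},{"rx":0,"ry":0,"rz":0,"tx":-0.001,"ty":-0.001,"tz":0.0005,"hand":0.5}]' 60
python3 - <<'E'
from h import *
s=state();print(s["ee_pos"],s["ft_force"])
P=slip((.4829,.2294),80.5,[[-.2,0,.0025]])[0];go(P+[0,0,.06],slipR(80.5),None,Rdown(74.5))
E
```

```text
time: 26.75
ee_pos: [0.5896, -0.0499, 0.0028]
tool_rot: [3.138, -0.0, 1.3]
ft_force: [-0.7, -0.3, 5.3]
gripper_width: 0.0582
grip_force: 64.9
[ 0.58958965 -0.04993567  0.0027995 ] [-0.72296163 -0.34461425  5.32152515]
rot [ -1.57 -29.97  -5.86] t [ 0.0697 -0.1595 -0.2107]
```

```bash
python3 -m pendant '[{"rx":0,"ry":0,"rz":0,"tx":0,"ty":0,"tz":-0.015,"hand":0.5},{"rx":0,"ry":0,"rz":0,"tx":0,"ty":0,"tz":-0.04,"hand":0.5},{"rx":0,"ry":0,"rz":0,"tx":0,"ty":0,"tz":-0.07,"hand":0.5},{"rx":0,"ry":0,"rz":0,"tx":0,"ty":-0.01,"tz":-0.1,"hand":0.5},{"rx":0,"ry":0,"rz":0,"tx":0.01,"ty":-0.03,"tz":-0.13,"hand":0.5},{"rx":-0.2,"ry":-4,"rz":-0.8,"tx":0.02,"ty":-0.055,"tz":-0.16,"hand":0.5},{"rx":-0.4,"ry":-8,"rz":-1.6,"tx":0.03,"ty":-0.08,"tz":-0.18,"hand":0.5},{"rx":-0.7,"ry":-13,"rz":-2.6,"tx":0.04,"ty":-0.105,"tz":-0.2,"hand":0.5},{"rx":-0.9,"ry":-18,"rz":-3.5,"tx":0.05,"ty":-0.13,"tz":-0.211,"hand":0.5},{"rx":-1.2,"ry":-23,"rz":-4.5,"tx":0.06,"ty":-0.148,"tz":-0.212,"hand":0.5},{"rx":-1.4,"ry":-27,"rz":-5.3,"tx":0.067,"ty":-0.156,"tz":-0.212,"hand":0.5},{"rx":-1.57,"ry":-30,"rz":-5.86,"tx":0.07,"ty":-0.1595,"tz":-0.212,"hand":0.5}]' 60
python3 -m pendant '[{"rx":0,"ry":0,"rz":0,"tx":0,"ty":0,"tz":0,"hand":0.5},{"rx":0,"ry":0,"rz":0,"tx":0,"ty":0,"tz":0,"hand":0.5},{"rx":0,"ry":0,"rz":0,"tx":0,"ty":0,"tz":0,"hand":0.5}]'
python3 -c "
from h import *
rel((.4829,.2294),80.5,[-200,0,3.8])"
```

```text
time: 27.95
ee_pos: [0.452, 0.0619, 0.2133]
tool_rot: [3.14, 0.526, 1.406]
ft_force: [0.4, -0.3, -1.9]
gripper_width: 0.0582
grip_force: 64.7
time: 28.25
ee_pos: [0.4533, 0.06, 0.2134]
tool_rot: [3.139, 0.523, 1.402]
ft_force: [0.8, -0.2, -2.6]
gripper_width: 0.0582
grip_force: 64.7
t 28.25 TCP in slip mm [-229.99    1.2    54.44] F slip [ 1.3 -0.8 -2.3] w 0.058153179495097386 joints [ 0.28  0.06  1.91 -0.47  1.44  0.57]
rot [ 0.09 -0.02 -0.14] t [0.03   0.001  0.0507]
```

```bash
python3 -m pendant '[{"rx":0,"ry":0,"rz":0,"tx":0.01,"ty":0.001,"tz":0.015,"hand":0.5},{"rx":0,"ry":0,"rz":0,"tx":0.02,"ty":0.001,"tz":0.03,"hand":0.5},{"rx":0,"ry":0,"rz":0,"tx":0.03,"ty":0.001,"tz":0.045,"hand":0.5},{"rx":0,"ry":0,"rz":0,"tx":0.03,"ty":0.001,"tz":0.0507,"hand":0.5},{"rx":0,"ry":0,"rz":0,"tx":0.03,"ty":0.001,"tz":0.0507,"hand":0.5},{"rx":0,"ry":0,"rz":0,"tx":0.03,"ty":0.001,"tz":0.0507,"hand":0.5},{"rx":0,"ry":0,"rz":0,"tx":0.03,"ty":0.001,"tz":0.0507,"hand":0.5}]' 60
python3 - <<'E'
from h import *
S=avg("side",3);np.savez("f12.npz",S=S)
o=(.4829,.2294);yaw=80.5
rel(o,yaw,[-200,0,3.8])
def prof(a,b,k):
    uv=proj("side",slip(o,yaw,np.linspace(a,b,k)/1000)).astype(np.float32)
    return cv2.remap(S,uv[:,0],uv[:,1],cv2.INTER_CUBIC)[:,0].astype(int)
for x in(-100,-108):
    p=prof((x,-44,18),(x,44,18),45);print("tray x",x,"B",p[:,2])
p=prof((-120,0,18),(-60,0,18),31);print("axial -120..2mm R",p[:,0])
E
```

```text
time: 28.95
ee_pos: [0.4553, 0.0609, 0.1554]
tool_rot: [3.137, 0.523, 1.402]
ft_force: [0.2, -0.4, -1.3]
gripper_width: 0.0586
grip_force: 64.7
t 29.1 TCP in slip mm [-199.61   -0.21    4.56] F slip [ 1.4  0.9 -1.4] w 0.058438160419185856 joints [ 0.28  0.14  1.94 -0.48  1.33  0.63]
rot [ 0.18 -0.01 -0.1 ] t [-0.0004 -0.0002  0.0008]
tray x -100 B [105 103 101  97  95 100 116 131 131 117  93  56  23  10   9  10  10  10
   9  10  10  11  13  16  18  18  19  19  20  20  21  21  24  47 119 193
 215 175 113  71  59  59  60  60  60]
tray x -108 B [111 111 111 109 106 108 118 130 131 119  92  53  23  11  10  10   9  10
  10   9   9  10  10  11  15  17  19  20  21  22  22  23  23  40 104 183
 203 162 103  71  62  60  60  60  59]
axial -120..2mm R [ 28  28  29  28  28  29  30  31  34  39  44  44  45  49  74 124 156 155
 141 131 129 130 130 130 130 131 132 132 129 126 123]
```

```bash
python3 -m pendant '[{"rx":0.2,"ry":0,"rz":-0.1,"tx":0.005,"ty":-0.0006,"tz":0.0007,"hand":0.5},{"rx":0.2,"ry":0,"rz":-0.1,"tx":0.01,"ty":-0.0006,"tz":0.0007,"hand":0.5},{"rx":0.2,"ry":0,"rz":-0.1,"tx":0.015,"ty":-0.0006,"tz":0.0007,"hand":0.5},{"rx":0.2,"ry":0,"rz":-0.1,"tx":0.018,"ty":-0.0006,"tz":0.0007,"hand":0.5},{"rx":0.2,"ry":0,"rz":-0.1,"tx":0.021,"ty":-0.0006,"tz":0.0007,"hand":0.5},{"rx":0.2,"ry":0,"rz":-0.1,"tx":0.024,"ty":-0.0006,"tz":0.0007,"hand":0.5},{"rx":0.2,"ry":0,"rz":-0.1,"tx":0.027,"ty":-0.0006,"tz":0.0007,"hand":0.5},{"rx":0.2,"ry":0,"rz":-0.1,"tx":0.027,"ty":-0.0006,"tz":0.0007,"hand":0.5},{"rx":0.2,"ry":0,"rz":-0.1,"tx":0.027,"ty":-0.0006,"tz":0.0007,"hand":0.5}]' 60
python3 -c "
from h import *
rel((.4829,.2294),80.5,[-160,0,3.8])"
python3 -m pendant '[{"rx":0,"ry":0,"rz":0,"tx":0.002,"ty":0,"tz":0,"hand":0.5},{"rx":0,"ry":0,"rz":0,"tx":0.004,"ty":0,"tz":0,"hand":0.5},{"rx":0,"ry":0,"rz":0,"tx":0.005,"ty":0,"tz":0,"hand":0.5},{"rx":0,"ry":0,"rz":0,"tx":0.005,"ty":0,"tz":0,"hand":0.5}]' 60
python3 -c "
from h import *
rel((.4829,.2294),80.5,[-160,0,3.8])"
```

```text
time: 30.0
ee_pos: [0.4572, 0.0817, 0.1414]
tool_rot: [-3.138, 0.531, 1.406]
ft_force: [-1.6, -5.7, 3.2]
gripper_width: 0.0577
grip_force: 64.9
t 30.0 TCP in slip mm [-174.87    0.98    3.09] F slip [-6.7  0.7 -0.2] w 0.057715095799382554 joints [ 0.32  0.19  1.92 -0.48  1.33  0.67]
rot [-0.16  0.4   0.04] t [ 0.0149  0.001  -0.0008]
time: 30.4
ee_pos: [0.4573, 0.082, 0.1415]
tool_rot: [-3.137, 0.542, 1.406]
ft_force: [-5.3, -14.2, 12.8]
gripper_width: 0.0585
grip_force: 65.2
t 30.4 TCP in slip mm [-174.62    0.92    3.34] F slip [-19.3   2.9   3.6] w 0.0585430724101907 joints [ 0.32  0.19  1.92 -0.48  1.34  0.68]
rot [-0.24  1.05  0.03] t [ 0.0146  0.0009 -0.0007]
```

```bash
cat > fm.py <<'E'
from h import *
R=slipR(80.5);F=[];M=[]
for i in range(6):
    s=state();F.append(R.inv().apply(s["ft_force"])*[1,-1,-1]);M.append(R.inv().apply(s["moment"])*[1,-1,-1]);grab_frame("side")
print("F",np.mean(F,0).round(2),"M",np.mean(M,0).round(3));rel((.4829,.2294),80.5,[-160,0,3.8])
E
python3 fm.py
python3 -m pendant '[{"rx":0,"ry":0,"rz":0,"tx":-0.01,"ty":0,"tz":0,"hand":0.5},{"rx":0,"ry":0,"rz":0,"tx":-0.012,"ty":0,"tz":0,"hand":0.5},{"rx":0,"ry":0,"rz":0,"tx":-0.012,"ty":0,"tz":0,"hand":0.5},{"rx":0,"ry":0,"rz":0,"tx":-0.012,"ty":0,"tz":0,"hand":0.5}]' 60
python3 fm.py
```

```text
F [-19.79   2.84   3.24] M [0.362 2.87  0.159]
t 30.7 TCP in slip mm [-174.63    0.96    3.31] F slip [-19.2   1.8   2.4] w 0.05836807644431628 joints [ 0.32  0.19  1.92 -0.48  1.34  0.68]
rot [-0.24  1.03  0.02] t [ 0.0146  0.001  -0.0008]
time: 31.1
ee_pos: [0.4566, 0.0783, 0.1433]
tool_rot: [-3.139, 0.523, 1.406]
ft_force: [-1.0, 0.1, -2.1]
gripper_width: 0.0581
grip_force: 64.7
F [ 1.14  0.22 -1.03] M [ 0.002 -0.305  0.001]
t 31.4 TCP in slip mm [-179.11    1.02    2.91] F slip [ 1.2  0.2 -1.4] w 0.05835205867019504 joints [ 0.31  0.17  1.93 -0.47  1.33  0.66]
rot [-0.11  0.03  0.07] t [ 0.0191  0.001  -0.0009]
```

The force/moment balance puts this second contact at the bottom (z≈−2 mm), so the nose is catching the floor lip. I'll raise the tray 1.5 mm along the normal and retry gently.

```bash
python3 -m pendant '[{"rx":0,"ry":0,"rz":0,"tx":0,"ty":0,"tz":-0.0015,"hand":0.5},{"rx":0,"ry":0,"rz":0,"tx":0.002,"ty":0,"tz":-0.0015,"hand":0.5},{"rx":0,"ry":0,"rz":0,"tx":0.004,"ty":0,"tz":-0.0015,"hand":0.5},{"rx":0,"ry":0,"rz":0,"tx":0.006,"ty":0,"tz":-0.0015,"hand":0.5},{"rx":0,"ry":0,"rz":0,"tx":0.008,"ty":0,"tz":-0.0015,"hand":0.5},{"rx":0,"ry":0,"rz":0,"tx":0.01,"ty":0,"tz":-0.0015,"hand":0.5},{"rx":0,"ry":0,"rz":0,"tx":0.012,"ty":0,"tz":-0.0015,"hand":0.5},{"rx":0,"ry":0,"rz":0,"tx":0.012,"ty":0,"tz":-0.0015,"hand":0.5}]' 60; python3 fm.py
```

```text
time: 32.2
ee_pos: [0.4584, 0.089, 0.1387]
tool_rot: [-3.139, 0.524, 1.406]
ft_force: [-0.1, -0.2, -1.1]
gripper_width: 0.0582
grip_force: 64.7
F [ 0.95 -0.23 -1.5 ] M [ 0.004 -0.309 -0.008]
t 32.5 TCP in slip mm [-167.46    0.91    4.51] F slip [-0.3  0.2 -1.9] w 0.058258371718376625 joints [ 0.33  0.19  1.91 -0.47  1.33  0.68]
rot [-0.1   0.03  0.03] t [0.0075 0.0009 0.0007]
```

It's past the lip with no force. Continuing.

```bash
python3 -m pendant '[{"rx":0,"ry":0,"rz":0,"tx":0.003,"ty":0,"tz":0,"hand":0.5},{"rx":0,"ry":0,"rz":0,"tx":0.006,"ty":0,"tz":0,"hand":0.5},{"rx":0,"ry":0,"rz":0,"tx":0.009,"ty":0,"tz":0,"hand":0.5},{"rx":0,"ry":0,"rz":0,"tx":0.012,"ty":0,"tz":0,"hand":0.5},{"rx":0,"ry":0,"rz":0,"tx":0.012,"ty":0,"tz":0,"hand":0.5}]' 60; python3 fm.py
```

```text
time: 33.0
ee_pos: [0.46, 0.0994, 0.1325]
tool_rot: [-3.139, 0.524, 1.406]
ft_force: [0.4, -0.3, -1.0]
gripper_width: 0.0581
grip_force: 64.7
F [ 0.44 -0.07 -1.49] M [-0.002 -0.306 -0.001]
t 33.3 TCP in slip mm [-155.49    0.92    4.5 ] F slip [ 0.5 -0.1 -1.5] w 0.058279168252375654 joints [ 0.35  0.21  1.9  -0.47  1.33  0.69]
rot [-0.1   0.03  0.03] t [-0.0045  0.0009  0.0007]
```

```bash
python3 -m pendant '[{"rx":0,"ry":0,"rz":0,"tx":0.004,"ty":0,"tz":0,"hand":0.5},{"rx":0,"ry":0,"rz":0,"tx":0.008,"ty":0,"tz":0,"hand":0.5},{"rx":0,"ry":0,"rz":0,"tx":0.012,"ty":0,"tz":0,"hand":0.5},{"rx":0,"ry":0,"rz":0,"tx":0.016,"ty":0,"tz":0,"hand":0.5},{"rx":0,"ry":0,"rz":0,"tx":0.02,"ty":0,"tz":0,"hand":0.5},{"rx":0,"ry":0,"rz":0,"tx":0.024,"ty":0,"tz":0,"hand":0.5},{"rx":0,"ry":0,"rz":0,"tx":0.028,"ty":0,"tz":0,"hand":0.5},{"rx":0,"ry":0,"rz":0,"tx":0.032,"ty":0,"tz":0,"hand":0.5},{"rx":0,"ry":0,"rz":0,"tx":0.032,"ty":0,"tz":0,"hand":0.5}]' 60; python3 fm.py
```

```text
time: 34.2
ee_pos: [0.4646, 0.1267, 0.1165]
tool_rot: [-3.139, 0.524, 1.407]
ft_force: [-0.7, 0.1, -1.1]
gripper_width: 0.0585
grip_force: 64.7
F [ 0.55  0.03 -1.32] M [-0.007 -0.295  0.01 ]
t 34.5 TCP in slip mm [-123.56    0.92    4.49] F slip [ 0.7  0.  -1.8] w 0.058142945599633435 joints [ 0.39  0.27  1.87 -0.45  1.33  0.74]
rot [-0.1   0.03  0.03] t [-0.0364  0.0009  0.0007]
```

```bash
python3 -m pendant '[{"rx":0,"ry":0,"rz":0,"tx":0.004,"ty":0,"tz":0,"hand":0.5},{"rx":0,"ry":0,"rz":0,"tx":0.008,"ty":0,"tz":0,"hand":0.5},{"rx":0,"ry":0,"rz":0,"tx":0.012,"ty":0,"tz":0,"hand":0.5},{"rx":0,"ry":0,"rz":0,"tx":0.016,"ty":0,"tz":0,"hand":0.5},{"rx":0,"ry":0,"rz":0,"tx":0.02,"ty":0,"tz":0,"hand":0.5},{"rx":0,"ry":0,"rz":0,"tx":0.024,"ty":0,"tz":0,"hand":0.5},{"rx":0,"ry":0,"rz":0,"tx":0.028,"ty":0,"tz":0,"hand":0.5},{"rx":0,"ry":0,"rz":0,"tx":0.032,"ty":0,"tz":0,"hand":0.5},{"rx":0,"ry":0,"rz":0,"tx":0.035,"ty":0,"tz":0,"hand":0.5},{"rx":0,"ry":0,"rz":0,"tx":0.035,"ty":0,"tz":0,"hand":0.5}]' 60; python3 fm.py
```

```text
time: 35.5
ee_pos: [0.4696, 0.1565, 0.0991]
tool_rot: [-3.139, 0.524, 1.406]
ft_force: [0.5, -1.1, -2.4]
gripper_width: 0.0583
grip_force: 64.7
F [ 0.92 -0.16 -1.81] M [-0.012 -0.302  0.007]
t 35.8 TCP in slip mm [-88.55   0.93   4.49] F slip [ 1.4  0.3 -1.8] w 0.058257659299235424 joints [ 0.43  0.33  1.83 -0.44  1.32  0.78]
rot [-0.1   0.03  0.03] t [-0.0714  0.0009  0.0007]
```

Released region reached. I'll open, lift off along the normal, back off and shut the fingers for the push.

```bash
python3 -m pendant '[{"rx":0,"ry":0,"rz":0,"tx":0,"ty":0,"tz":0,"hand":0.72},{"rx":0,"ry":0,"rz":0,"tx":0,"ty":0,"tz":0,"hand":0.85},{"rx":0,"ry":0,"rz":0,"tx":0,"ty":0,"tz":0,"hand":0.85},{"rx":0,"ry":0,"rz":0,"tx":0,"ty":0,"tz":-0.015,"hand":0.85},{"rx":0,"ry":0,"rz":0,"tx":0,"ty":0,"tz":-0.035,"hand":0.85},{"rx":0,"ry":0,"rz":0,"tx":-0.02,"ty":0,"tz":-0.04,"hand":0.5},{"rx":0,"ry":0,"rz":0,"tx":-0.045,"ty":0,"tz":-0.04,"hand":0},{"rx":0,"ry":0,"rz":0,"tx":-0.05,"ty":0,"tz":-0.04,"hand":0},{"rx":0,"ry":0,"rz":0,"tx":-0.05,"ty":0,"tz":-0.04,"hand":0},{"rx":0,"ry":0,"rz":0,"tx":-0.05,"ty":0,"tz":-0.04,"hand":0},{"rx":0,"ry":0,"rz":0,"tx":-0.05,"ty":0,"tz":-0.04,"hand":0}]' 60
cat > tp.py <<'E'
from h import *
S=avg("side",2);o=(.4829,.2294);yaw=80.5
rel(o,yaw,[-150,0,5])
for w in(-20,-8,0,8,20):
    uv=proj("side",slip(o,yaw,np.linspace((-125,w,18),(-45,w,18),41)/1000)).astype(np.float32)
    p=cv2.remap(S,uv[:,0],uv[:,1],cv2.INTER_CUBIC)[:,0].astype(int);print(w,"R",p[:,0],"B",p[:,2])
E
python3 tp.py
```

```text
time: 36.9
ee_pos: [0.4657, 0.1337, 0.1584]
tool_rot: [-3.138, 0.524, 1.407]
ft_force: [0.4, 0.3, 0.2]
gripper_width: -0.0001
grip_force: 0.0
t 37.0 TCP in slip mm [-137.79    1.17   44.07] F slip [-0.6 -0.9  0.8] w 0.00012095014799706556 joints [ 0.4   0.22  1.84 -0.44  1.4   0.71]
rot [-0.14  0.06  0.1 ] t [-0.0122  0.0012  0.0391]
-20 R [248 248 248 248 248 248 248 248 248 246 244 235 205 169 141 114  90  80
  77  80  82  81  81  78  75  77  71  69  74  92 118 130 134 135 133 132
 134 138 140 140 141] B [131 130 129 129 131 132 131 130 129 129 130 135 137 130 112  87  68  60
  57  60  62  60  61  58  56  58  53  50  49  49  53  56  58  57  56  57
  58  59  59  59  60]
-8 R [245 245 246 247 248 247 248 248 248 247 244 234 204 173 146 105  63  38
  31  31  31  30  31  32  31  30  28  28  29  29  30  31  33  45  69 102
 129 141 143 144 145] B [125 125 125 127 128 129 130 130 128 128 130 136 140 131 109  73  40  18
  11  10  11  10  10  11  10   8   9  10  11  10  10  11  12  17  27  42
  55  60  62  62  62]
0 R [246 246 245 246 246 247 246 245 244 242 237 221 195 167 142 103  60  35

[... 249 characters left out ...]
57  61  61  60]
8 R [245 245 244 245 245 246 246 246 246 245 243 231 202 168 140  99  58  35
  30  31  30  29  30  30  31  30  30  29  30  31  32  33  50  92 147 195
 223 236 238 240 241] B [121 121 123 124 124 124 126 131 132 132 135 141 142 129 108  73  37  16
  10  10  11   9  10   9  11  10  10  10  10  10  11  12  18  34  58  82
  98 108 112 115 116]
20 R [240 240 232 222 202 191 186 179 178 173 170 174 171 159 141 106  61  36
  30  31  30  30  31  32  31  31  37  53  93 164 216 234 240 241 239 236
 235 239 242 242 243] B [119 117 113 110 106 105  99  94  95 100 110 126 136 130 113  79  40  16
   9  10  10   9  11  11  11  10  11  17  33  63  91 107 114 116 113 109
 109 113 117 118 119]
```

```bash
python3 -m pendant '[{"rx":0,"ry":0,"rz":0,"tx":0,"ty":0.001,"tz":0.015,"hand":0},{"rx":0,"ry":0,"rz":0,"tx":0,"ty":0.001,"tz":0.03,"hand":0},{"rx":0,"ry":0,"rz":0,"tx":0,"ty":0.001,"tz":0.037,"hand":0},{"rx":0,"ry":0,"rz":0,"tx":0.005,"ty":0.001,"tz":0.037,"hand":0},{"rx":0,"ry":0,"rz":0,"tx":0.01,"ty":0.001,"tz":0.037,"hand":0},{"rx":0,"ry":0,"rz":0,"tx":0.015,"ty":0.001,"tz":0.037,"hand":0},{"rx":0,"ry":0,"rz":0,"tx":0.02,"ty":0.001,"tz":0.037,"hand":0},{"rx":0,"ry":0,"rz":0,"tx":0.025,"ty":0.001,"tz":0.037,"hand":0},{"rx":0,"ry":0,"rz":0,"tx":0.03,"ty":0.001,"tz":0.037,"hand":0},{"rx":0,"ry":0,"rz":0,"tx":0.03,"ty":0.001,"tz":0.037,"hand":0}]' 60
python3 fm.py
```

```text
time: 38.0
ee_pos: [0.4681, 0.1411, 0.1117]
tool_rot: [-3.139, 0.524, 1.407]
ft_force: [-0.1, -0.2, 0.3]
gripper_width: -0.0001
grip_force: 0.0
F [-0.52 -0.17 -0.05] M [-0.007 -0.245  0.02 ]
t 38.3 TCP in slip mm [-1.0857e+02 -8.0000e-02  7.4600e+00] F slip [-0.3 -0.3  0.5] w 0.00012651646254574982 joints [ 0.41  0.3   1.85 -0.45  1.33  0.76]
rot [-0.1   0.03  0.03] t [-0.0514 -0.0001  0.0037]
```

```bash
python3 -m pendant '[{"rx":0,"ry":0,"rz":0,"tx":0.004,"ty":0,"tz":0.001,"hand":0},{"rx":0,"ry":0,"rz":0,"tx":0.008,"ty":0,"tz":0.001,"hand":0},{"rx":0,"ry":0,"rz":0,"tx":0.012,"ty":0,"tz":0.001,"hand":0},{"rx":0,"ry":0,"rz":0,"tx":0.016,"ty":0,"tz":0.001,"hand":0},{"rx":0,"ry":0,"rz":0,"tx":0.02,"ty":0,"tz":0.001,"hand":0},{"rx":0,"ry":0,"rz":0,"tx":0.023,"ty":0,"tz":0.001,"hand":0},{"rx":0,"ry":0,"rz":0,"tx":0.023,"ty":0,"tz":0.001,"hand":0}]' 60
python3 fm.py; python3 tp.py
```

```text
time: 39.0
ee_pos: [0.4712, 0.16, 0.0992]
tool_rot: [-3.139, 0.524, 1.406]
ft_force: [0.1, 0.2, -0.1]
gripper_width: -0.0003
grip_force: 0.0
F [-0.18 -0.31  0.02] M [-0.002 -0.229  0.008]
t 39.3 TCP in slip mm [-8.553e+01 -6.000e-02  6.470e+00] F slip [1.  0.1 0.7] w 0.00013074774120040255 joints [ 0.44  0.34  1.82 -0.44  1.33  0.78]
rot [-0.1   0.03  0.03] t [-0.0745 -0.0001  0.0027]
t 39.4 TCP in slip mm [-8.553e+01 -6.000e-02  6.480e+00] F slip [-0.7  0.4  0.1] w 3.7742777776489425e-05 joints [ 0.44  0.34  1.82 -0.44  1.33  0.78]
rot [-0.1   0.03  0.03] t [-0.0645 -0.0001  0.0015]
-20 R [ 70  58  47  40  38  35  34  34  35  36  34  30  27  26  25  26  24  25
  25  24  25  45 105 180 230 241 235 204 172 155 143 138 137 137 135 133
 135 139 141 141 141] B [ 60  51  44  42  40  39  39  38  39  40  39  33  31  29  29  30  29  29
  29  28  28  32  51  80 109 131 145 145 132 109  82  64  59  57  58  56
  58  60  60  60  60]
-8 R [ 28  27  27  26  26  26  26  26  26  26  26  26  26  26  26  25  25  25
  25  24  25  33  58 108 164 209 215 194 166 131  85  49  36  45  70 103
 130 143 145 1
[... 504 characters left out ...]
57  61  61  61]
8 R [202 131  59  33  37  42  43  41  38  33  28  26  25  23  24  26  26  25
  24  24  24  30  53 100 155 187 196 183 159 131  87  48  38  53  81 110
 129 138 141 140 139] B [ 86  59  37  34  40  44  46  44  41  36  32  30  30  28  27  29  31  31
  29  27  26  30  43  70  99 121 135 138 124  96  60  27  13  19  33  46
  55  60  61  59  59]
20 R [242 241 232 219 188 147 105  77  67  64  59  53  49  44  38  36  32  28
  23  28  65 142 212 237 242 239 224 195 169 158 147 140 137 138 137 135
 134 136 140 140 142] B [121 119 114 109 103  93  81  70  67  65  61  55  51  47  42  40  36  32
  29  27  35  62  94 113 122 128 138 139 129 107  82  65  58  58  58  58
  57  57  60  59  60]
```

```bash
python3 -m pendant '[{"rx":0,"ry":0,"rz":0,"tx":0.002,"ty":0,"tz":0,"hand":0},{"rx":0,"ry":0,"rz":0,"tx":0.004,"ty":0,"tz":0,"hand":0},{"rx":0,"ry":0,"rz":0,"tx":0.006,"ty":0,"tz":0,"hand":0},{"rx":0,"ry":0,"rz":0,"tx":0.008,"ty":0,"tz":0,"hand":0},{"rx":0,"ry":0,"rz":0,"tx":0.008,"ty":0,"tz":0,"hand":0}]' 60
python3 fm.py
```

```text
time: 39.9
ee_pos: [0.4723, 0.1667, 0.0953]
tool_rot: [-3.139, 0.524, 1.406]
ft_force: [-1.0, 0.0, -0.6]
gripper_width: -0.0
grip_force: 0.0
F [-0.2   0.03 -0.13] M [ 0.009 -0.24   0.003]
t 40.2 TCP in slip mm [-7.745e+01 -1.000e-02  6.430e+00] F slip [-0.  -0.6  0.4] w 1.694029918201591e-05 joints [ 0.45  0.35  1.81 -0.43  1.33  0.79]
rot [-0.11  0.03  0.04] t [-0.0825 -0.0001  0.0027]
```

```bash
python3 -m pendant '[{"rx":0,"ry":0,"rz":0,"tx":0.001,"ty":0,"tz":0,"hand":0},{"rx":0,"ry":0,"rz":0,"tx":0.002,"ty":0,"tz":0,"hand":0},{"rx":0,"ry":0,"rz":0,"tx":0.002,"ty":0,"tz":0,"hand":0},{"rx":0,"ry":0,"rz":0,"tx":0.002,"ty":0,"tz":0,"hand":0}]' 60
python3 fm.py
python3 -m pendant '[{"rx":0,"ry":0,"rz":0,"tx":0.001,"ty":0,"tz":0,"hand":0},{"rx":0,"ry":0,"rz":0,"tx":0.002,"ty":0,"tz":0,"hand":0},{"rx":0,"ry":0,"rz":0,"tx":0.002,"ty":0,"tz":0,"hand":0}]' 60
python3 fm.py; python3 tp.py
```

```text
time: 40.6
ee_pos: [0.4727, 0.1679, 0.0948]
tool_rot: [-3.139, 0.525, 1.406]
ft_force: [0.4, -1.0, 1.8]
gripper_width: -0.0001
grip_force: 0.8
F [-1.89 -0.12  0.75] M [ 0.014  0.068 -0.027]
t 40.9 TCP in slip mm [-7.565e+01 -5.000e-02  6.450e+00] F slip [-1.5  0.8  0.2] w 9.318616275121756e-05 joints [ 0.45  0.36  1.81 -0.43  1.33  0.8 ]
rot [-0.1   0.07  0.04] t [-0.0843 -0.0001  0.0027]
time: 41.2
ee_pos: [0.4728, 0.168, 0.0947]
tool_rot: [-3.139, 0.53, 1.406]
ft_force: [-0.9, -6.4, 6.4]
gripper_width: -0.0001
grip_force: 4.3
F [-8.83  0.43  1.87] M [0.042 1.164 0.005]
t 41.5 TCP in slip mm [-75.54  -0.1    6.49] F slip [-8.5  0.3  1.6] w 0.0003308638794552367 joints [ 0.45  0.36  1.8  -0.44  1.33  0.8 ]
rot [-0.14  0.33  0.03] t [-0.0844 -0.0001  0.0032]
t 41.6 TCP in slip mm [-75.54  -0.1    6.49] F slip [-7.9  0.6  1.5] w 0.00011320645935049567 joints [ 0.45  0.36  1.8  -0.44  1.33  0.8 ]
rot [-0.14  0.33  0.03] t [-0.0744 -0.0001  0.0019]
-20 R [119 123 116 102  91  80  73  66  54  48  43  38  35  35  35  35  36  34
  30  27  26  26  25  24  24  24  24  36  61  94 117 131 136 1
[... 830 characters left out ...]
56  60  60  60]
8 R [246 246 245 245 244 240 213 141  71  38  35  40  41  40  38  32  29  27
  26  25  24  24  26  24  24  22  27  60 115 158 173 171 160 140 122 118
 129 139 142 141 139] B [122 123 124 124 122 114  95  64  40  34  39  43  44  43  41  35  32  29
  28  28  28  29  30  29  28  26  28  44  74 105 126 137 130 108  78  57
  55  60  61  60  59]
20 R [241 241 233 223 204 192 188 181 181 175 156 124  89  70  65  64  59  53
  47  43  40  36  33  27  24  43 108 188 229 225 195 159 141 138 137 135
 135 137 139 140 141] B [121 119 114 111 108 105 100  95  97 100  95  83  71  67  65  64  60  54
  49  46  43  40  36  32  28  30  50  82 102 101  84  68  59  59  58  57
  57  58  59  59  60]
```

A hard stop at flush. One firmer push, then retreat and verify.

```bash
python3 -m pendant '[{"rx":0,"ry":0,"rz":0,"tx":0.002,"ty":0,"tz":0,"hand":0},{"rx":0,"ry":0,"rz":0,"tx":0.003,"ty":0,"tz":0,"hand":0},{"rx":0,"ry":0,"rz":0,"tx":0.003,"ty":0,"tz":0,"hand":0}]' 60
python3 fm.py
python3 -m pendant '[{"rx":0,"ry":0,"rz":0,"tx":-0.01,"ty":0,"tz":0,"hand":0},{"rx":0,"ry":0,"rz":0,"tx":-0.025,"ty":0,"tz":0,"hand":0},{"rx":0,"ry":0,"rz":0,"tx":-0.05,"ty":0,"tz":-0.02,"hand":0},{"rx":0,"ry":0,"rz":0,"tx":-0.09,"ty":0,"tz":-0.05,"hand":0},{"rx":0,"ry":0,"rz":0,"tx":-0.12,"ty":0.02,"tz":-0.08,"hand":0},{"rx":0,"ry":0,"rz":0,"tx":-0.13,"ty":0.05,"tz":-0.1,"hand":0},{"rx":0,"ry":0,"rz":0,"tx":-0.13,"ty":0.06,"tz":-0.1,"hand":0},{"rx":0,"ry":0,"rz":0,"tx":-0.13,"ty":0.06,"tz":-0.1,"hand":0}]' 60
python3 tp.py
python3 - <<'E'
from h import *
S=avg("side",3);T=avg("top",2);np.savez("f20.npz",S=S,T=T);f0=np.load("f0.npz")["S"];o=(.4829,.2294)
def prof(I,a,b,k):
    uv=proj("side",slip(o,80.5,np.linspace(a,b,k)/1000)).astype(np.float32)
    return cv2.remap(I,uv[:,0],uv[:,1],cv2.INTER_CUBIC)[:,0].astype(int)[:,2]
for nm,I in(("start",f0),("now",S)):
    print(nm,"low end",prof(I,(55,0,22),(85,0,22),31),"right@20",prof(I,(20,25,22),(20,45,22),21),"right@-45",prof(I,(-45,25,22),(-45,45,22),21))
E
```

```text
time: 41.9
ee_pos: [0.4728, 0.1681, 0.0947]
tool_rot: [-3.138, 0.537, 1.406]
ft_force: [-3.8, -11.7, 11.6]
gripper_width: -0.0001
grip_force: 8.2
F [-15.89   0.65   4.04] M [ 0.136  2.418 -0.024]
t 42.2 TCP in slip mm [-75.47  -0.17   6.54] F slip [-15.8   0.6   3.8] w -0.00014599004251189207 joints [ 0.45  0.36  1.8  -0.44  1.34  0.8 ]
rot [-0.18  0.73  0.02] t [-0.0845 -0.0002  0.0038]
time: 43.0
ee_pos: [0.5233, 0.1007, 0.2435]
tool_rot: [-3.141, 0.522, 1.404]
ft_force: [-0.6, -0.2, -0.4]
gripper_width: 0.0002
grip_force: 0.0
t 43.1 TCP in slip mm [-199.42  -58.39  104.12] F slip [0.7 0.6 0. ] w -0.0003071305074479569 joints [ 0.31  0.2   1.7  -0.46  1.52  0.57]
rot [-0.34  0.08  0.15] t [ 0.0497 -0.0577  0.0994]
-20 R [240 241 241 241 241 241 241 241 240 240 240 241 242 241 242 242 242 243
 243 243 243 237 218 186 151 135 130 128 126 124 123 122 122 122 120 119
 121 124 126 127 127] B [118 116 116 116 118 118 117 117 116 115 115 113 111 111 112 112 113 113
 114 115 116 108  93  76  62  56  55  55  53  53  53  51  50  51  50  50
  51  51  53  53  54]
-8 R [236 237 238 239 240 240 
[... 1305 characters left out ...]
  65  77  88
  95 101 104 105 106]
start low end [ 87  87  87  87  86  86  86  86  86  86  86  86  90  96 103 107 110 110
 111 111 118 129 151 176 201 215 223 227 222 213 192] right@20 [ 93  93  94  95  94  94  92  88  84  78  83 103 132 166 184 189 182 176
 178 180 177] right@-45 [ 95  94  92  91  91  92  92  91  85  74  66  66  79 110 143 185 208 226
 230 224 213]
now low end [ 99  99  98  98  98  98  98  98  97  96  95  95 100 107 116 121 124 124
 125 125 134 146 170 195 220 231 236 239 236 230 212] right@20 [105 106 107 107 107 107 105 101  95  89  95 118 149 185 203 209 201 195
 197 200 197] right@-45 [107 106 105 103 103 104 104 103  97  85  77  76  91 126 163 205 226 239
 241 236 229]
```

The tray is home and the slipcase hasn't moved from its starting position. Handing in.

```bash
python3 -c "
from cell import *
print(state()['time'],state()['dq'].round(3));print(close_job())"
```

```text
43.35 [-0.004 -0.005 -0.013 -0.003 -0.     0.001]
the job is handed in; nothing more can be done
None
```

I handed the job in at 43.4 s with the bar flat in the tray, the tray pushed to a hard stop about flush with the mouth, and the slipcase still where it started in its stand; `close_job` returned no verdict, so I can't confirm a pass. One thing could count against it: the bar's front end may not have seated on the first try, and the tray jammed at the mouth, so I set it back on the table, pressed the bar flat and re-inserted it.

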